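# Mark a hole and index the punch four clicks

### The arm

A 7-joint arm with a two-finger parallel gripper is mounted at the origin on the work surface. World frame = base frame: x ahead of the robot, y to its left, z up, the work surface at z = 0. Lengths are in m, angles in rad, forces in N, time in s.
With the tool pointing down it reaches from about 0.425 to 1.025 m from the base axis. Payload 9.4 kg.
Tool frame: the origin (TCP) lies at the very end of the fingers, on their centre line; the grasp point (between the pads) lies arm.grip_point_offset behind it (arm.grip_point_offset is the distance from the TCP to the grasp point, in m); z points along the fingers, y is the direction in which the jaws open and shut (so a half turn about z gives the same grasp; the last joint's range is limited). The gripper opens to 93 mm and grips with 3 to 60 N. Pads are 15 mm wide; open, the fingers measure 128 mm over their backs; the gripper's body (75 mm by 188 mm) begins 65 mm behind the grasp point.
Start: joints at [1.15, 0.599, -0.003, 1.599, 0.002, 0.943, -0.08], TCP at [0.244, -0.683, 0.219] pointing down, gripper open.
Joint ranges: [-2.57, 2.57], [-0.35, 1.97], [-1.29, 1.29], [0.11, 2.56], [-1.05, 4.19], [0.11, 1.86], [-2.63, 2.63]. Speed limits (rad/s): [2.22, 2.22, 3.01, 3.01, 3.14, 3.14, 3.14].

### API

Orientations are given as a unit quaternion [x, y, z, w].
In Python, from rig import arm gives the robot as it stands. The module is installed in compiled form; this text tells all that it offers.
- The arm moves only by the tool servo_tool, never from a script. Its argument "commands" is one flat list of numbers, 5 for each row, row after row: the gripper command: -1 is fully open, 1 is shut, values between are in proportion, then the shift along the tool's x, y, z in m, then the turn about the tool's z in degrees. A call has 1 to 10 rows; each row shifts and turns the pose as measured when the row begins, along the tool's axes as they then stand; what a row does not reach is not made up. A row lasts 1/8 s, in which the tool goes at most 62.5 mm and 10.7 degrees, less where a joint would pass 70% of its speed; a pose out of reach is approached as far as the arm can. A call with a gripper value outside its range is refused whole. The fingers move at their own pace and stop on an object; the grip force is fixed at half the most. Time passes only in rows, so rows that do not move let the fingers close. It gives the time, the measured TCP pose, the force and the opening at its end, in the units of the state.
- arm.state(): the state, without advancing time (a new reading comes with each control period).
- arm.camera(name): name is "side" or "top"; returns a dict with "image" (480x640x3 uint8, red, green, blue), "depth" (480x640 float32, m along the optical axis (not along the pixel's ray), 0 where there is no reading), "camera_matrix" (3x3 intrinsics, pixels), "distortion" ([k1, k2, p1, p2, k3] as OpenCV has them; the pictures are not rectified), "xyz" and "attitude" of the camera in the world. Camera axes: x right, y up, looking along -z (the intrinsics and any distortion apply to the point x, -y, -z); pixel columns grow to the right and rows downward; lengths in m; the calibration is good to about 2 mm. A picture is of the moment at which its call begins.
- arm.sign_off(): hands the job in, once; it reports no verdict.
The state is a dict: "time": time; "joints": joint angles; "qd": joint speeds; "joint_efforts": joint torques, N m; "position": TCP position; "orientation": TCP orientation; "contact_force": force on the tool from outside, world axes, zero at the start; "moment": the same for the moment, N m; "opening": finger opening in m.
Only numpy, scipy, OpenCV 4.12 (cv2) and the standard library are available. Lean on these libraries where they do the work, as an engineer would, in place of code of your own. Each camera call takes 0.05 s, during which the arm holds its last target.

### The job

At the hole-marking jig, take up the mallet, knock the sprung punch fully down with its head and let it spring back up, then stand the mallet back on the bench on its striking face, clear of the jig. Then, with your fingers, swing the ratchet lever by its upright knob clockwise (seen from above) exactly four clicks, never a fifth, leaving the other things on the bench alone; a click is felt each time the catch passes a pin. The lever springs back if released, so finish still holding it in your fingers, steady at the fourth click.

Things in the scene. Friction and masses are not known exactly. Their poses are not given: they have to be found in the camera images.
- mallet: Wooden mallet, 0.24 to 0.38 kg, standing on its square striking face. Head 56 (x) x 62 (y) x 76 mm high; level flat-sided handle 24 mm wide (y), 26 mm tall, from 28 to 178 mm behind the head's centre (to its -x), mid-line 42 mm above the face. Origin: centre of the striking face, z up. Balances 13 mm behind the head's centre.
- mallet_grip (a point): Good place to grip the mallet: on the handle's mid-line, 64 mm behind the head's centre (36 mm clear of the head), 42 mm above the striking face.
- jig: Hole-marking jig fixed to the bench: dark steel base 190 (x) x 350 (y) x 12 mm; origin: centre of its underside; front (-x) towards the robot. Right half (-y): grey carriage (top 66 mm above the bench) with the punch, over a pine board. Left half: ratchet lever. The carriage is geared to the lever: it moves to the jig's -y, 30 mm per rad.
- punch_top (a point): Centre of the top of the punch: a steel pin with a flat round head 28 mm across and 14 mm thick, top 100 mm above the bench when up. It is the only upright pin on the carriage.
- punch (a joint): Travel of the punch, m: 0 up, 0.013 fully down. Sprung: about 3 N to start it, 7 N at the bottom; it rises by itself.
- lever (a joint): Lever angle, rad: 0 at its rest stop, growing clockwise from above, hard stop 1.4. At 0 the arm points from the pivot to the jig's -x, turned 0.6 towards its -y. A spring draws it back with 5.8 N at the knob at rest, 7.5 N at 1 rad; each pin adds 3 to 7 N as the catch meets it, about half a pitch (0.06 rad) before its top, then gives way: the click. The catch does not hold it.
- lever_knob (a point): On the axis of the lever's upright round wooden knob, 22 mm diameter, standing from 44 to 106 mm above the bench; this point is 85 mm above the bench, a good height to pinch it. It lies 120 mm from the pivot axis.
- lever_pivot (a point): The lever's vertical pivot axis, at bench height (fixed on the jig, 30 mm to its +x and 85 mm to its +y).
- lever_pawl (a point): The catch under the lever arm, in its place between pins: a brass pin of 7 mm diameter, 69 mm from the pivot axis, 26 mm above the bench (this point moves with the arm). The catch slides outwards to ride over each pin. The first click comes at a lever angle between 0.15 and 0.40 rad, different each time, the next ones each 0.16 rad on.
- sector: Fixed aluminium arc with 7 upright steel pins (6 mm diameter, tops 34 mm above the bench) on a 65 mm radius about the pivot, 0.16 rad apart, turned differently each time. Origin: on the pivot axis at bench height. Its -x axis passes through pin 4; pins 1 to 7 follow towards +y. The catch's point has y = 0 here at the 4th click, 0.011 at the 5th, 0.0055 mid-gap.
- glue_jar: Bystander: glue jar, 66 mm diameter, 90 mm tall; origin at its underside. Leave alone.
- offcut: Bystander: pine offcut, 50 x 120 x 45 mm; origin at its underside. Leave alone.
- driver: Bystander: screwdriver 200 mm long lying on the bench beyond the jig; origin at its middle, underside. Leave alone.
There are look-alikes about, which are no part of the job. Several things have the shape of the mallet; the one meant has the colours described above.

How it is judged:
By the outcome, as a careful person would: the job done as asked, in the order asked, and still so for the second after the job is handed in, while the arm keeps its last pose, push and grip.
It also fails if it takes over 72 s, if anything falls off the work surface, if the arm or the gripper's body presses on something with over 40 N, if the wrist force passes 120 N, or if a joint passes its speed limit or range.

## Working session

There is one attempt and no reset: what is moved stays moved. The work goes in short steps, Python scripts to look and compute and a tool call to move; the robot and the scene stay as the last step left them, time stands still between calls to the robot, and variables do not carry over. Pictures are saved under pics/ and viewed, and the job is handed in when it is done.

Besides the shell and the picture viewer there is one more tool, called after "Request:" in YAML: its name, and indented under it one key for each argument. servo_tool: Moves the arm, as the interface text tells. Its arguments: {"type":"object","properties":{"commands":{"type":"array"}},"required":["commands"]}

```bash
ls; mkdir -p pics
python3 - <<'E'
from rig import arm
import cv2,numpy as np
print(arm.state(), arm.grip_point_offset)
for n in("side","top"):
    c=arm.camera(n)
    cv2.imwrite(f"pics/{n}0.png",c["image"][:,:,::-1])
    print(n,c["camera_matrix"],c["distortion"],c["xyz"],c["attitude"])
E
```

```text
pics
{'time': 0.0, 'joints': array([ 1.15029767,  0.60010812, -0.00254612,  1.60013644,  0.00185296,
        0.94291421, -0.07978536]), 'qd': array([ 0.00184683, -0.00135583,  0.00073834,  0.00221763, -0.0006946 ,
       -0.00110852, -0.00115913]), 'joint_efforts': array([ 7.08156276e-04, -7.65066576e+01,  1.49653807e+00, -2.52354312e+01,
       -5.25984785e-02,  1.68534735e-02,  1.48971753e-04]), 'position': array([ 0.24417486, -0.68211535,  0.2177699 ]), 'orientation': array([ 9.85252230e-01,  1.71106491e-01, -2.23809892e-04, -7.49809926e-04]), 'contact_force': array([0.1253257 , 0.02189514, 0.42829906]), 'moment': array([ 0.0279173 , -0.00993729, -0.0452743 ]), 'opening': 0.09308202706020921} 0.0188
side [[561.36392463   0.         321.62684067]
 [  0.         561.36392463 249.24403066]
 [  0.           0.           1.        ]] [-0.00892877  0.          0.          0.          0.        ] [0.38374584 1.00041074 0.68893963] [-0.02129118  0.50155528  0.86298826 -0.05692312]
top [[463.96199208   0.         316.25301738]
 [  0.         463.96199208 232.89533463]
 [  0.           0.           1.        ]] [-0.00349403  0.          0.          0.          0.        ] [ 0.31694999 -0.03557224  1.16463554] [ 0.06214784 -0.05521001 -0.70330525  0.70601078]
```

View pics/side0.png

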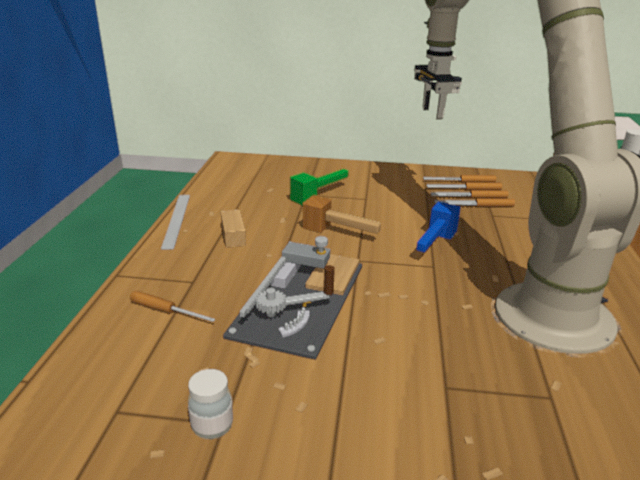

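View pics/top0.png

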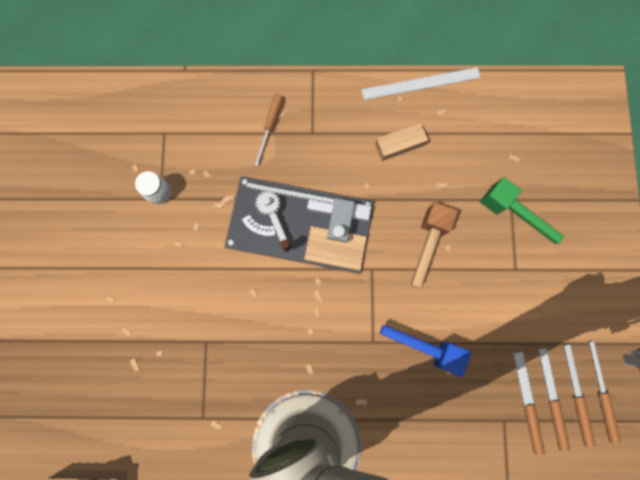

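The top view shows the wooden mallet's head at about (440,217) with its handle end at (418,285). It also shows the jig corners (243,178), (373,203), (361,271) and (226,247), the punch at (339,231), the knob at (285,245) and the pivot at (267,203). The green and blue mallets are look-alikes.

```bash
cat > h.py <<'E'
from rig import arm
import cv2,numpy as np
from scipy.spatial.transform import Rotation as R
def cam(n): 
    c=arm.camera(n); c["n"]=n; return c
def rays(c,px):
    px=np.asarray(px,float).reshape(-1,1,2)
    u=cv2.undistortPoints(px,c["camera_matrix"],np.array(c["distortion"])).reshape(-1,2)
    d=np.c_[u[:,0],-u[:,1],-np.ones(len(u))]
    return np.array(c["xyz"]),R.from_quat(c["attitude"]).apply(d)
def onz(c,px,z):
    o,d=rays(c,px); return o+d*((z-o[2])/d[:,2])[:,None]
def bydepth(c,px):
    o,d=rays(c,px); p=np.round(np.asarray(px)).astype(int).reshape(-1,2)
    return o+d*c["depth"][p[:,1],p[:,0]][:,None]
def proj(c,P):
    p=R.from_quat(c["attitude"]).inv().apply(np.atleast_2d(P)-np.array(c["xyz"]))
    q=np.c_[p[:,0],-p[:,1],-p[:,2]]
    return cv2.projectPoints(q,np.zeros(3),np.zeros(3),c["camera_matrix"],np.array(c["distortion"]))[0].reshape(-1,2)
def cloud(c):
    v,u=np.mgrid[0:480,0:640]
    o,d=rays(c,np.c_[u.ravel(),v.ravel()]); 
    return (o+d*c["depth"].ravel()[:,None]).reshape(480,640,3)
def crop(c,x0,y0,x1,y1,s,name):
    im=cv2.resize(c["image"][y0:y1,x0:x1,::-1],None,fx=s,fy=s,interpolation=cv2.INTER_CUBIC)
    cv2.imwrite(f"pics/{name}.png",im)
E
python3 - <<'E'
from h import *
t=cam("top"); s=cam("side")
crop(t,215,165,385,285,4.5,"tj"); crop(s,215,180,395,360,3.3,"sj"); crop(t,390,190,480,300,5,"tm")
np.set_printoptions(precision=4,suppress=True)
hsv=cv2.cvtColor(t["image"],cv2.COLOR_RGB2HSV)
P=cloud(t)
# heights
for n,px in dict(head=(440,217),handle=(425,262),punch=(339,231),knob=(285,245),pivot=(267,203),bench=(300,320),base=(240,240)).items():
    print(n,bydepth(t,[px]),hsv[px[1],px[0]])
C=onz(t,[(243,178),(373,203),(361,271),(226,247)],.012); print(C)
E
```

```text
head [[ 0.5389 -0.3197  0.0759]] [ 13 139 191]
handle [[ 0.4328 -0.2844  0.0578]] [ 16  97 229]
punch [[ 0.5    -0.0776  0.1007]] [ 80   3 224]
knob [[0.4661 0.0472 0.1052]] [ 12 138 105]
pivot [[0.5728 0.0949 0.073 ]] [ 90   3 203]
bench [[ 0.2941  0.0155 -0.0018]] [ 14 120 208]
base [[0.4921 0.1687 0.0085]] [108  12 103]
[[ 0.653   0.1655  0.012 ]
 [ 0.5878 -0.1678  0.012 ]
 [ 0.4147 -0.1353  0.012 ]
 [ 0.4736  0.2027  0.012 ]]
```

```bash
echo
```

```text
(no output)
```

View pics/tj.png

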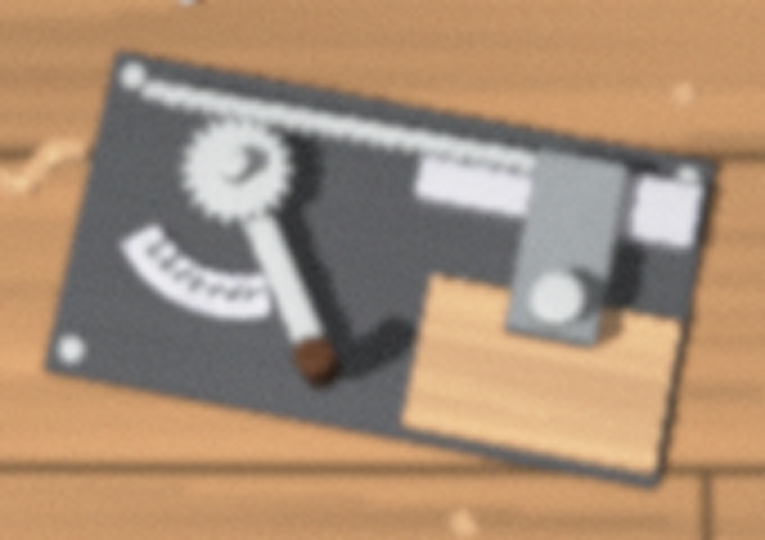

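View pics/sj.png

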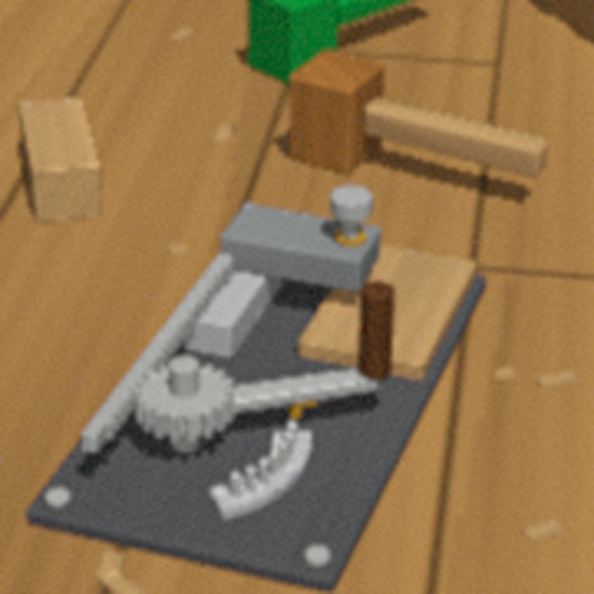

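View pics/tm.png

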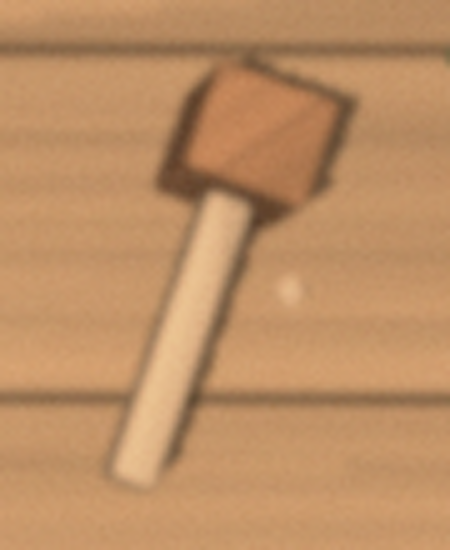

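The crops show the jig from above and from the side. In the crops, the punch head is at (556,298) in tj, the knob top at (313,358) in tj, the pin arc runs from (135,240) to (265,310), and the mallet handle is clear. Next I'll measure each of these.

```bash
cat > meas.py <<'E'
from h import *
np.set_printoptions(precision=4,suppress=True)
t=cam("top")
hsv=cv2.cvtColor(t["image"],cv2.COLOR_RGB2HSV).astype(int); H,S,V=hsv[...,0],hsv[...,1],hsv[...,2]
P=cloud(t)
roi=np.zeros((480,640),bool); roi[165:285,215:385]=1
m=(roi&(S<60)).astype(np.uint8)
n,l,st,ce=cv2.connectedComponentsWithStats(m); k=1+np.argmax(st[1:,4]); m=(l==k)
print("area",st[k])
# only points low (base level)
ys,xs=np.nonzero(m&(np.abs(P[...,2]-.012)<.012))
Q=onz(t,np.c_[xs,ys],.012)[:,:2].astype(np.float32)
r=cv2.minAreaRect((Q*1000)); print("rect",r); b=cv2.boxPoints(r)/1000; print(b)
# punch
m=roi&(P[...,2]>.088)&(S<60)
n,l,st,ce=cv2.connectedComponentsWithStats(m.astype(np.uint8))
for i in range(1,n):
    if st[i,4]>30: print("punch?",st[i],ce[i],onz(t,[ce[i]],.1))
m=roi&(P[...,2]>.088)&(S>80)
n,l,st,ce=cv2.connectedComponentsWithStats(m.astype(np.uint8))
for i in range(1,n):
    if st[i,4]>10: print("knob?",st[i],ce[i],onz(t,[ce[i]],.106))
# mallet
roi2=np.zeros((480,640),bool); roi2[190:300,390:480]=1
for nm,lo,hi,z in(("head",.066,.09,.076),("handle",.045,.062,.055)):
    m=roi2&(P[...,2]>lo)&(P[...,2]<hi)
    ys,xs=np.nonzero(m); Q=onz(t,np.c_[xs,ys],z)[:,:2].astype(np.float32)
    r=cv2.minAreaRect(Q*1000); print(nm,m.sum(),r,cv2.boxPoints(r), Q.mean(0))
    if nm=="handle":
        u=np.linalg.svd(Q-Q.mean(0))[2][0]; print("axis",u,np.arctan2(u[1],u[0]))
E
python3 meas.py
```

```text
area [ 225  177  149   96 8024]
rect ((533.5287475585938, 19.208236694335938), (347.8662109375, 188.54611206054688), 79.4784164428711)
[[ 0.4091 -0.1346]
 [ 0.5945 -0.169 ]
 [ 0.658   0.173 ]
 [ 0.4726  0.2074]]
punch? [333 225  12  12 116] [338.5086 230.6121] [[ 0.501  -0.0765  0.1   ]]
knob? [281 241   9   8  61] [284.9344 244.4262] [[0.4673 0.0474 0.106 ]]
head 622 ((540.9129028320312, -323.9686279296875), (62.94028854370117, 57.990562438964844), 68.76529693603516) [[ 502.4882 -342.8003]
 [ 556.5414 -363.8039]
 [ 579.3376 -305.1369]
 [ 525.2844 -284.1334]] [ 0.5409 -0.324 ]
handle 697 ((468.8811950683594, -303.22625732421875), (59.49696350097656, 202.8162078857422), 76.16869354248047) [[ 363.3018 -307.8691]
 [ 560.2371 -356.3552]
 [ 574.4606 -298.5834]
 [ 377.5253 -250.0973]] [ 0.4521 -0.2892]
axis [-0.9458  0.3247] 2.8109062
```

```bash
cat >> meas.py <<'E'
print("----")
m=roi2&(P[...,2]>.045)&(P[...,2]<.062)
ys,xs=np.nonzero(m); Q=onz(t,np.c_[xs,ys],.055)[:,:2]
d=np.linalg.norm(Q-[.541,-.324],axis=1); Q=Q[(d>.06)]
r=cv2.minAreaRect((Q*1000).astype(np.float32)); print(len(Q),r,cv2.boxPoints(r))
u=np.linalg.svd(Q-Q.mean(0))[2][0]; u=-u if u[0]<0 else u
a=np.arctan2(u[1],u[0]); print(u,np.degrees(a)); e=Q.mean(0)
print("ends",(Q-[.541,-.324])@u, "lateral of head",np.cross(u,[.541-e[0],-.324-e[1]])) if 0 else print("back",((Q-[.541,-.324])@u).min(),"lat",u[0]*(-.324-e[1])-u[1]*(.541-e[0]))
E
python3 meas.py | sed -n '/----/,$p'
```

```text
----
507 ((430.5026550292969, -281.6960754394531), (24.993942260742188, 118.06671142578125), 68.87500762939453) [[ 370.9326 -272.0774]
 [ 481.0648 -314.6291]
 [ 490.0727 -291.3148]
 [ 379.9405 -248.7631]]
[ 0.9336 -0.3582] -20.989750047313834
back -0.17734912226426605 lat 0.00010502168477779378
```

Request:
servo_tool:
  commands: [-1,0,0,0,10.2,-1,0,0,0,10.2,-1,0,0,0,10.2,-1,0,0,0,10.2,-1,0.012,-0.055,0,0,-1,0.012,-0.055,0,0,-1,0.012,-0.055,0,0,-1,0.012,-0.055,0,0,-1,0.012,-0.055,0,0,-1,0.012,-0.055,0,0]

```text
time: 1.55
position: [0.4393, -0.4015, 0.2173]
orientation: [0.98, -0.199, -0.0, 0.001]
contact_force: [0.6, -1.0, 0.2]
opening: 0.0926
```

```bash
cat > st.py <<'E'
from h import *
import sys
np.set_printoptions(precision=4,suppress=True)
s=arm.state(); r=R.from_quat(s["orientation"]); M=r.as_matrix()
print("t %.2f"%s["time"],"p",s["position"],"F",s["contact_force"],"M",s["moment"],"open %.4f"%s["opening"],"yaw %.2f"%np.degrees(np.arctan2(M[1,0],M[0,0])),"z",M[:,2])
print("q",s["joints"])
if len(sys.argv)>3:
    g=np.array([float(v) for v in sys.argv[1:4]]); print("tool delta to goal",M.T@(g-s["position"]))
    if len(sys.argv)>4: print("turn",(-(float(sys.argv[4])-np.degrees(np.arctan2(M[1,0],M[0,0])))))
E
python3 st.py .4906 -.3047 .0232 -21
```

```text
t 1.55 p [ 0.4393 -0.4015  0.2173] F [ 0.5874 -1.029   0.2457] M [ 0.0145  0.0104 -0.0356] open 0.0926 yaw -22.96 z [-0.0006 -0.0016 -1.    ]
q [ 0.4998  0.4497  0.2062  1.9163 -0.1236  0.7871 -1.1982]
tool delta to goal [ 0.0094 -0.1095  0.1939]
turn -1.9641940083088727
```

Request:
servo_tool:
  commands: [-1,0.004,-0.05,0.02,-1.9,-1,0.004,-0.05,0.04,0,-1,0.001,-0.008,0.02,0,-1,0,0,0,0]

```text
time: 2.05
position: [0.4928, -0.2988, 0.138]
orientation: [0.984, -0.178, 0.002, 0.0]
contact_force: [-0.4, -0.9, 0.5]
opening: 0.0931
```

```bash
python3 st.py .4906 -.3047 .0232 -21
```

```text
t 2.05 p [ 0.4928 -0.2988  0.138 ] F [-0.3715 -0.8593  0.4523] M [ 0.042   0.0147 -0.0274] open 0.0931 yaw -20.48 z [ 0.0035 -0.0014 -1.    ]
q [ 0.3352  0.5301  0.1612  2.0285 -0.147   0.5899 -1.3315]
tool delta to goal [-0.0004  0.0063  0.1148]
turn 0.5185538924174935
```

Request:
servo_tool:
  commands: [-1,0,0.006,0.035,0.5,-1,0,0,0.04,0,-1,0,0,0.03,0,-1,0,0,0.009,0,-1,0,0,0,0]

```text
time: 2.68
position: [0.4931, -0.3112, 0.0265]
orientation: [0.983, -0.185, 0.006, 0.002]
contact_force: [0.4, 0.3, -0.1]
opening: 0.093
```

```bash
python3 st.py .4906 -.3047 .0232 -21
python3 - <<'E'
from h import *
s=cam("side"); crop(s,280,160,420,270,5,"s1")
E
```

```text
t 2.67 p [ 0.4931 -0.3112  0.0265] F [ 0.4116  0.313  -0.1178] M [ 0.1008  0.0254 -0.0237] open 0.0930 yaw -21.28 z [ 0.0105 -0.0068 -0.9999]
q [ 0.3959  0.7042  0.1029  2.0778 -0.1886  0.3556 -1.2915]
tool delta to goal [-0.0047 -0.0052  0.0032]
turn -0.28428802134232356
```

View pics/s1.png

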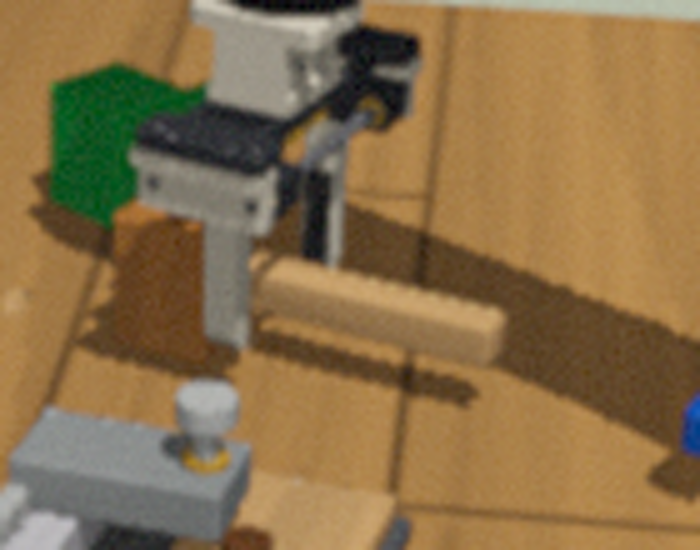

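The fingers straddle the handle just behind the head, so I'll centre them and close.

Request:
servo_tool:
  commands: [-1,-0.005,-0.005,0.003,0,1,0,0,0,0,1,0,0,0,0,1,0,0,0,0,1,0,0,0,0,1,0,0,0,0,1,0,0,0,0,1,0,0,0,0]

```text
time: 3.72
position: [0.4918, -0.3051, 0.0268]
orientation: [0.983, -0.185, 0.008, 0.003]
contact_force: [0.0, 0.3, 0.4]
opening: 0.0276
```

```bash
python3 st.py .4906 -.3047 .0232 -21
```

```text
t 3.73 p [ 0.4918 -0.3051  0.0268] F [0.0107 0.2947 0.3818] M [0.0749 0.0155 0.0106] open 0.0276 yaw -21.27 z [ 0.0152 -0.0092 -0.9998]
q [ 0.3882  0.6998  0.1013  2.0916 -0.1919  0.3407 -1.2962]
tool delta to goal [-0.0013  0.      0.0035]
turn -0.26553474663625565
```

Request:
servo_tool:
  commands: [1,0,0,0.002,0,1,0,0,0,0,1,0,0,0,0]

```text
time: 4.1
position: [0.4913, -0.3047, 0.0257]
orientation: [0.983, -0.184, 0.008, 0.003]
contact_force: [-0.3, 0.6, 0.1]
opening: 0.0238
```

```bash
python3 st.py .4906 -.3047 .0232 -21
```

```text
t 4.10 p [ 0.4913 -0.3047  0.0257] F [-0.2527  0.5967  0.0813] M [ 0.0795  0.0854 -0.0451] open 0.0238 yaw -21.24 z [ 0.0148 -0.0085 -0.9999]
q [ 0.3892  0.7014  0.0999  2.0928 -0.1921  0.3387 -1.2955]
tool delta to goal [-0.0007  0.0003  0.0024]
turn -0.2365664808528649
```

Request:
servo_tool:
  commands: [1,0,0,-0.02,0,1,0,0,-0.04,0,1,0,0,-0.04,0,1,0,0,-0.04,0,1,0,0,0,0]

```text
time: 4.72
position: [0.4876, -0.3028, 0.1667]
orientation: [0.983, -0.184, 0.005, 0.002]
contact_force: [-0.2, -0.0, -2.7]
opening: 0.024
```

```bash
python3 st.py;  python3 - <<'E'
from h import *
s=cam("side"); crop(s,280,120,440,260,4.5,"s2")
t=cam("top"); crop(t,320,140,500,300,4,"t2")
E
```

```text
t 4.72 p [ 0.4876 -0.3028  0.1667] F [-0.2341 -0.0165 -2.7148] M [0.0582 0.1018 0.0049] open 0.0240 yaw -21.25 z [ 0.009  -0.0057 -0.9999]
q [ 0.3265  0.4859  0.1849  2.0169 -0.1429  0.6401 -1.3374]
```

View pics/s2.png

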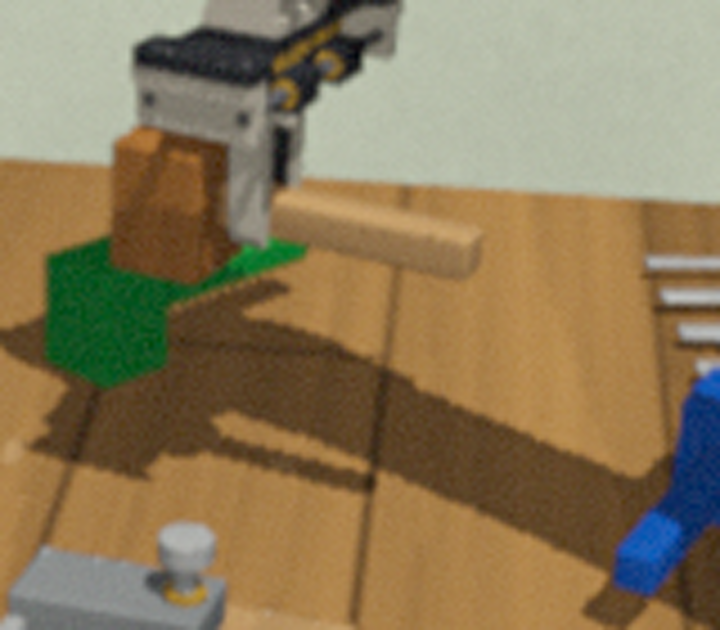

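View pics/t2.png

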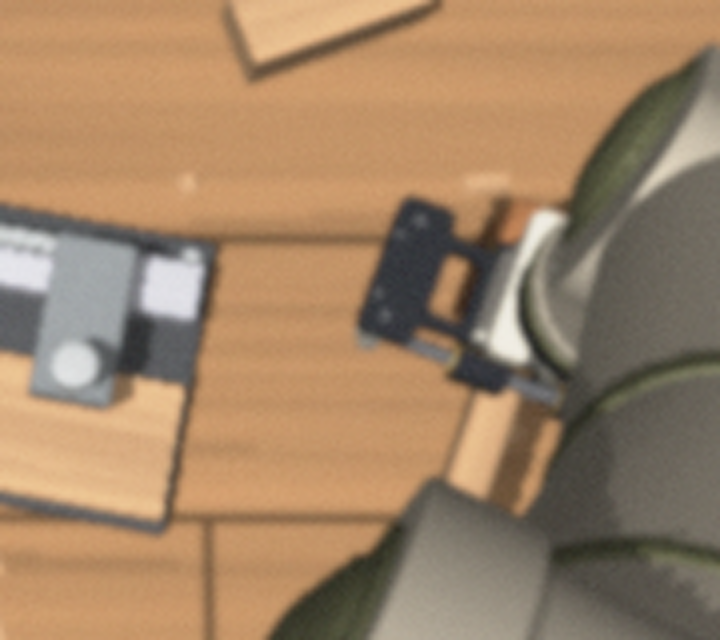

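The mallet is held level and carried clear, with the arm reading a weight of about 2.7 N. The punch is up, seen at (185,545) in the crop. I'll move over it now.

Request:
servo_tool:
  commands: [1,-0.01,-0.02,0,0,1,-0.02,-0.04,0,0,1,-0.025,-0.046,0,0,1,-0.025,-0.046,0,0,1,-0.02,-0.04,0,0,1,-0.01,-0.02,0,0,1,0,0,0,0]

```text
time: 5.7
position: [0.4513, -0.0499, 0.1534]
orientation: [0.983, -0.182, -0.007, 0.001]
contact_force: [0.0, -0.8, -2.2]
opening: 0.0239
```

```bash
python3 st.py .4618 -.0613 .1300 -21
```

```text
t 5.70 p [ 0.4513 -0.0499  0.1534] F [ 0.0039 -0.7906 -2.2187] M [0.0565 0.0531 0.0045] open 0.0239 yaw -20.99 z [-0.0144  0.0005 -0.9999]
q [-0.1618  0.3956  0.198   2.2667 -0.1575  0.5059 -1.7767]
tool delta to goal [0.0142 0.0068 0.0232]
turn 0.006340852152412424
```

Request:
servo_tool:
  commands: [1,0.014,0.007,0.006,0,1,0,0,0.008,0,1,0,0,0,0]

```text
time: 6.08
position: [0.4616, -0.0639, 0.1368]
orientation: [0.983, -0.183, -0.008, 0.002]
contact_force: [0.4, -0.2, -2.4]
opening: 0.0239
```

```bash
python3 st.py .4618 -.0613 .1300 -21;  python3 - <<'E'
from h import *
s=cam("side"); crop(s,250,130,410,290,3.7,"s3")
t=cam("top"); crop(t,260,140,420,300,3.7,"t3")
E
```

```text
t 6.08 p [ 0.4616 -0.0639  0.1368] F [ 0.4211 -0.1598 -2.399 ] M [0.0817 0.0729 0.0083] open 0.0239 yaw -21.13 z [-0.0167 -0.0003 -0.9999]
q [-0.1199  0.4369  0.1851  2.2546 -0.1673  0.4792 -1.7413]
tool delta to goal [-0.0007 -0.0026  0.0068]
turn -0.12741056165842934
```

View pics/s3.png

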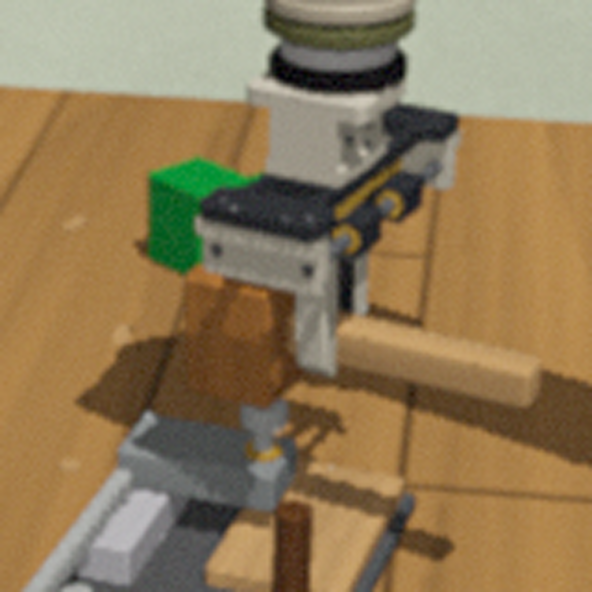

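View pics/t3.png

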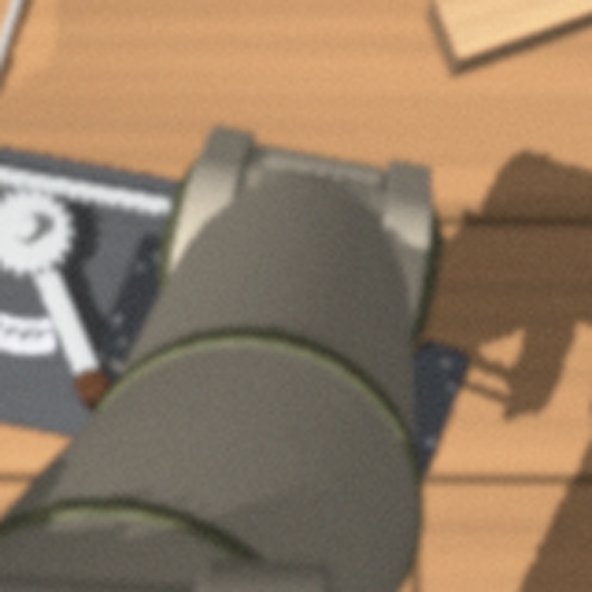

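Request:
servo_tool:
  commands: [1,0,-0.001,0.009,0,1,0,-0.001,0.006,0]

```text
time: 6.42
position: [0.4627, -0.0624, 0.1222]
orientation: [0.983, -0.184, -0.007, 0.002]
contact_force: [-1.2, -1.9, 0.4]
opening: 0.0235
```

```bash
python3 st.py .4618 -.0613 .1110 -21
```

```text
t 6.42 p [ 0.4627 -0.0624  0.1222] F [-1.179  -1.8587  0.4423] M [-0.3492  0.3045 -0.1575] open 0.0235 yaw -21.18 z [-0.0143 -0.0004 -0.9999]
q [-0.1129  0.463   0.1726  2.2662 -0.1791  0.4388 -1.7351]
tool delta to goal [-0.0011 -0.0008  0.0112]
turn -0.18260714412912193
```

Request:
servo_tool:
  commands: [1,-0.001,0,0.008,0,1,0,0,0.007,0]

```text
time: 6.68
position: [0.4608, -0.0617, 0.1071]
orientation: [0.983, -0.184, -0.007, 0.001]
contact_force: [-10.2, 4.1, 26.1]
opening: 0.0238
```

```bash
python3 st.py .4618 -.0613 .1050 -21
```

```text
t 6.67 p [ 0.4608 -0.0617  0.1071] F [-10.2143   4.1356  26.1297] M [0.8102 1.9992 0.0553] open 0.0238 yaw -21.17 z [-0.0149  0.0004 -0.9999]
q [-0.1017  0.4892  0.1571  2.2809 -0.1904  0.398  -1.7261]
tool delta to goal [ 0.0009 -0.0007  0.0021]
turn -0.17309339035462656
```

Run:
```python
from h import *
s=cam("side"); crop(s,250,130,410,290,3.7,"s4")
```

```text
(no output)
```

View pics/s4.png

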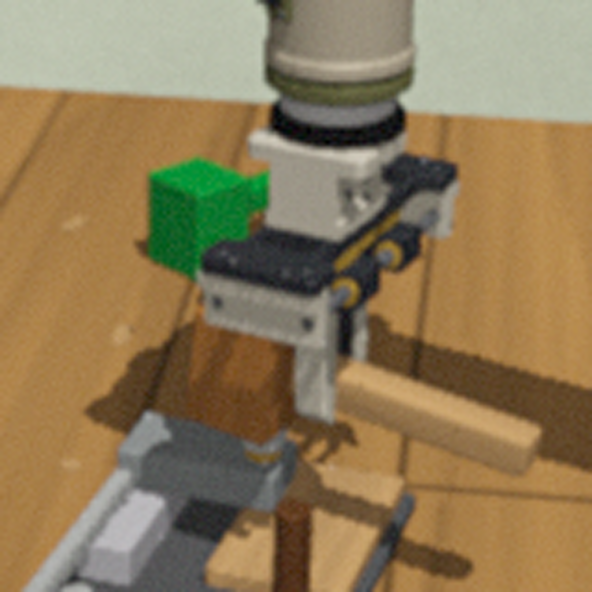

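```bash
python3 st.py
python3 - <<'E'
from h import *
s=cam("side"); crop(s,290,225,350,275,12,"s5")
cv2.imwrite("pics/full5.png",s["image"][:,:,::-1])
print(proj(s,[[.501,-.0765,z] for z in(.066,.073,.087,.1)]))
E
```

```text
t 6.72 p [ 0.4605 -0.0615  0.1066] F [-5.2488  1.763  16.1367] M [0.4697 0.9636 0.0464] open 0.0239 yaw -21.16 z [-0.0155  0.0004 -0.9999]
q [-0.1016  0.4903  0.1566  2.2815 -0.1907  0.3969 -1.7259]
[[321.50922887 250.87678647]
 [321.57307907 248.14389759]
 [321.70185272 242.63218734]
 [321.82272662 237.45860391]]
```

View pics/s5.png

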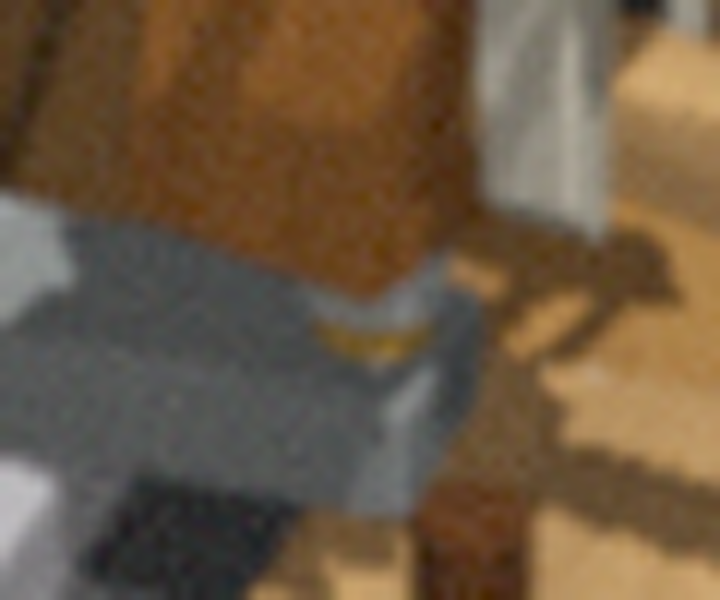

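The side view shows the punch head down against its brass collar at about (370,330) in the crop. The static force of about 18 N on the punch is far above its 7 N at the bottom. The mallet has slipped nose-up by a few degrees in the grip. I'll lift off and check the punch's return.

Request:
servo_tool:
  commands: [1,0,0,-0.01,0,1,0,0,-0.02,0,1,0,0,-0.025,0,1,0,0,0,0]

```text
time: 7.28
position: [0.4611, -0.0608, 0.1624]
orientation: [0.983, -0.183, -0.008, 0.001]
contact_force: [-0.6, -0.1, -2.3]
opening: 0.024
```

```bash
python3 st.py
python3 - <<'E'
from h import *
s=cam("side"); crop(s,250,110,410,290,3.3,"s6")
E
```

```text
t 7.28 p [ 0.4611 -0.0608  0.1624] F [-0.64   -0.0866 -2.3097] M [ 0.0477  0.0525 -0.0175] open 0.0240 yaw -21.09 z [-0.0165  0.0007 -0.9999]
q [-0.145   0.3918  0.2076  2.2344 -0.1523  0.5447 -1.7596]
```

View pics/s6.png

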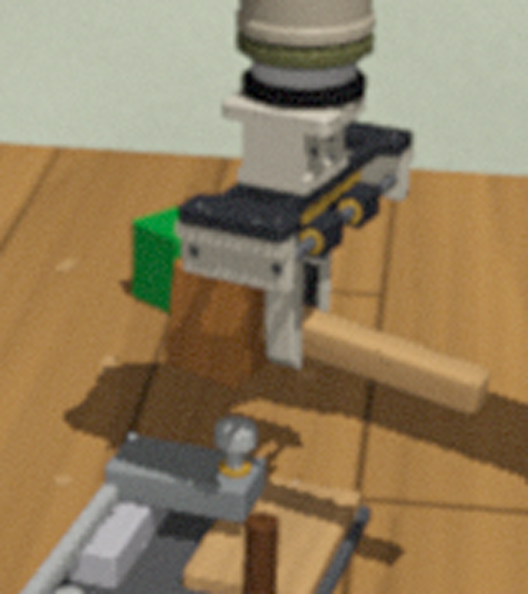

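The punch has sprung back up, with its head at (236,435) in the crop. I'll measure the mallet's tilt.

Run:
```python
from h import *
np.set_printoptions(precision=4,suppress=True)
s=cam("side"); P=cloud(s); hsv=cv2.cvtColor(s["image"],cv2.COLOR_RGB2HSV)
m=np.zeros((480,640),bool); m[200:240,342:400]=1
m&=(P[...,2]>.08)&(P[...,2]<.22)
m=cv2.erode(m.astype(np.uint8),np.ones((3,3)))>0
Q=P[m]; print(len(Q)); u=np.linalg.svd(Q-Q.mean(0))[2][0]; print(u,np.degrees(np.arcsin(u[2]*np.sign(u[0]))))
```

```text
699
[-0.9097  0.3964 -0.1237] 7.106939941281591
```

Request:
servo_tool:
  commands: [1,0.01,0.02,0,0,1,0.02,0.04,0,0,1,0.025,0.046,0,0,1,0.025,0.046,0,0,1,0.02,0.038,0,0,1,0.009,0.018,0.01,0,1,0,0,0,0]

```text
time: 8.25
position: [0.4851, -0.2983, 0.1396]
orientation: [0.983, -0.18, -0.016, 0.0]
contact_force: [0.8, -0.4, -2.8]
opening: 0.024
```

```bash
python3 st.py .4913 -.3047 .0223 -21
```

```text
t 8.25 p [ 0.4851 -0.2983  0.1396] F [ 0.8228 -0.4416 -2.8214] M [ 0.1115  0.042  -0.009 ] open 0.0240 yaw -20.80 z [-0.0307  0.0051 -0.9995]
q [ 0.318   0.5337  0.1864  2.0192 -0.144   0.6309 -1.3355]
tool delta to goal [0.0117 0.0031 0.117 ]
turn 0.2034207465737019
```

Request:
servo_tool:
  commands: [1,0.005,0,0.025,0,1,0,0,0.035,0,1,0,0,0.03,0,1,0,0,0.012,0,1,0,0,0,0]

```text
time: 8.88
position: [0.4863, -0.2936, 0.0325]
orientation: [0.984, -0.178, -0.017, -0.002]
contact_force: [0.8, 0.2, -1.7]
opening: 0.0236
```

```bash
python3 st.py .4913 -.3047 .0223 -21
```

```text
t 8.88 p [ 0.4863 -0.2936  0.0325] F [ 0.8169  0.1839 -1.6805] M [0.0916 0.0071 0.0088] open 0.0236 yaw -20.55 z [-0.0336  0.0094 -0.9994]
q [ 0.3551  0.6965  0.1264  2.0753 -0.1864  0.4146 -1.3036]
tool delta to goal [0.0089 0.0086 0.0099]
turn 0.44713764203302375
```

Request:
servo_tool:
  commands: [1,0,0,0.005,0,1,0,0,0.003,0]

```text
time: 9.12
position: [0.4871, -0.2936, 0.0258]
orientation: [0.984, -0.178, -0.016, -0.001]
contact_force: [-0.9, 0.2, -2.3]
opening: 0.024
```

```bash
python3 st.py .4913 -.3047 .0223 -21
```

```text
t 9.12 p [ 0.4871 -0.2936  0.0258] F [-0.8728  0.2032 -2.3209] M [0.0629 0.0637 0.0062] open 0.0240 yaw -20.52 z [-0.0313  0.0084 -0.9995]
q [ 0.3577  0.7071  0.1218  2.0778 -0.1888  0.3987 -1.3018]
tool delta to goal [0.0079 0.009  0.0033]
turn 0.47874407811618624
```

Request:
servo_tool:
  commands: [1,0,0,0.003,0,1,0,0,0.0015,0]

```text
time: 9.38
position: [0.4875, -0.2938, 0.0219]
orientation: [0.984, -0.178, -0.015, -0.001]
contact_force: [0.8, -0.6, -2.7]
opening: 0.0237
```

```bash
python3 st.py .4913 -.3047 .0223 -21
```

```text
t 9.38 p [ 0.4875 -0.2938  0.0219] F [ 0.7958 -0.5785 -2.6822] M [ 0.059   0.0387 -0.0104] open 0.0237 yaw -20.52 z [-0.0297  0.0077 -0.9995]
q [ 0.3596  0.7133  0.1191  2.0791 -0.1901  0.3892 -1.3007]
tool delta to goal [ 0.0073  0.0089 -0.0006]
turn 0.4759564919177173
```

Request:
servo_tool:
  commands: [1,0,0,0.003,0,1,0,0,0.002,0]

```text
time: 9.62
position: [0.4866, -0.2936, 0.0191]
orientation: [0.984, -0.178, -0.015, -0.001]
contact_force: [-4.5, 3.3, 21.6]
opening: 0.0239
```

```bash
python3 st.py .4913 -.3047 .0223 -21
python3 - <<'E'
from h import *
s=cam("side"); crop(s,280,160,420,270,5,"s7")
E
```

```text
t 9.62 p [ 0.4866 -0.2936  0.0191] F [-4.5477  3.281  21.6182] M [0.8676 0.8955 0.0575] open 0.0239 yaw -20.56 z [-0.0298  0.0084 -0.9995]
q [ 0.3619  0.7174  0.1167  2.0816 -0.1914  0.383  -1.2995]
tool delta to goal [ 0.0082  0.0087 -0.0034]
turn 0.43811543524255825
```

View pics/s7.png

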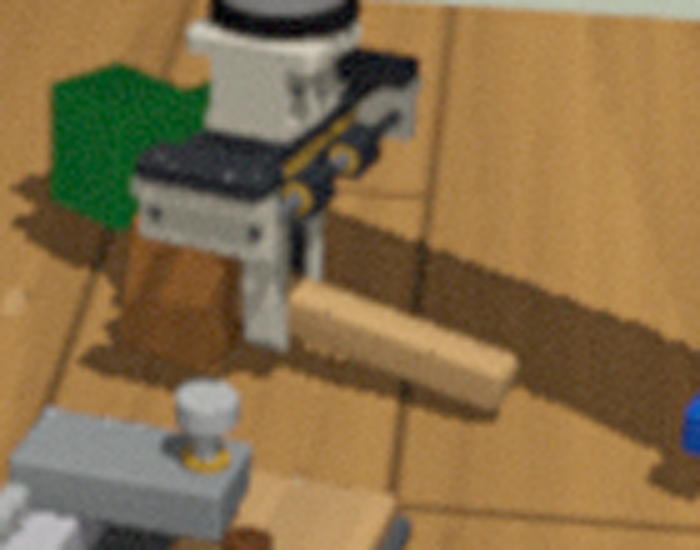

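The mallet's rear edge is on the bench and the head is still nose-up. I'll ease off and open.

Request:
servo_tool:
  commands: [1,0,0,-0.0015,0,0.4,0,0,-0.001,0,0.3,0,0,0,0,0,0,0,0,0,-0.5,0,0,0,0,-1,0,0,0,0,-1,0,0,0,0,-1,0,0,0,0]

```text
time: 10.68
position: [0.4873, -0.2942, 0.022]
orientation: [0.984, -0.179, -0.015, -0.001]
contact_force: [-0.2, -0.6, 0.1]
opening: 0.0778
```

```bash
python3 st.py
python3 - <<'E'
from h import *
s=cam("side"); crop(s,280,160,420,270,5,"s8")
E
```

```text
t 10.68 p [ 0.4873 -0.2942  0.022 ] F [-0.1855 -0.5901  0.1457] M [ 0.0048 -0.002  -0.0787] open 0.0778 yaw -20.58 z [-0.0282  0.0075 -0.9996]
q [ 0.3612  0.7127  0.1182  2.0801 -0.1907  0.3873 -1.3001]
```

View pics/s8.png

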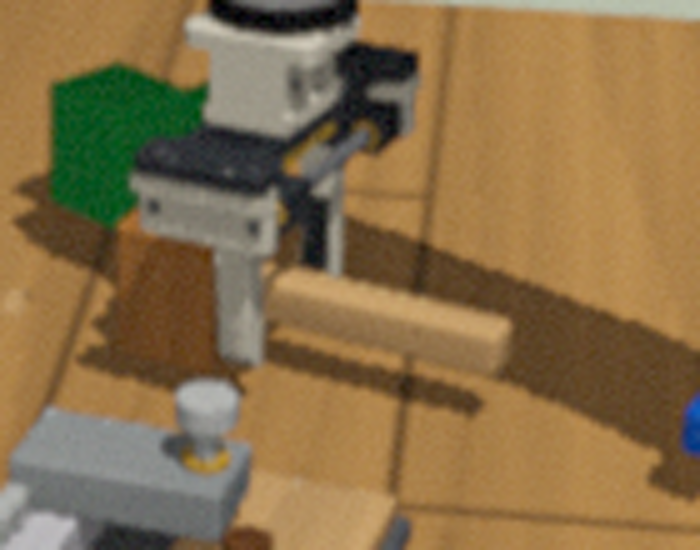

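The mallet now stands level on its striking face. I'll raise the arm clear of it and turn for the knob.

Request:
servo_tool:
  commands: [-1,0,0,-0.02,0,-1,0,0,-0.045,0,-1,0,0,-0.05,0,-1,0,0,-0.045,-9,-1,0,0,0,-9,-1,0,0,0,-9,-1,0,0,0,-9,-1,0,0,0,-9]

```text
time: 11.72
position: [0.4919, -0.2951, 0.1878]
orientation: [0.975, 0.223, -0.013, -0.006]
contact_force: [-0.0, 1.0, -0.1]
opening: 0.0931
```

```bash
python3 st.py .4673 .0474 .066 24.2
cat > sec.py <<'E'
from h import *
np.set_printoptions(precision=4,suppress=True)
fr=[cam("top") for _ in range(5)]; t=dict(fr[0]); t["image"]=np.mean([f["image"] for f in fr],0).astype(np.uint8)
np.save("top_avg.npy",t["image"])
crop(t,220,170,310,260,8,"tsec")
fs=[cam("side") for _ in range(4)]; s=dict(fs[0]); s["image"]=np.mean([f["image"] for f in fs],0).astype(np.uint8)
crop(s,225,275,345,345,6.5,"ssec")
crop(s,280,160,420,270,5,"smal")
piv=np.array([.5785,.0973])
def polar(c,z,name):
    th=np.radians(np.arange(120,240,.25)); r=np.arange(.04,.09,.0005)
    T,Rr=np.meshgrid(th,r); X=np.c_[(piv[0]+Rr*np.cos(T)).ravel(),(piv[1]+Rr*np.sin(T)).ravel(),np.full(T.size,z)]
    p=proj(c,X).astype(np.float32).reshape(*T.shape,2)
    im=cv2.remap(c["image"],p[...,0],p[...,1],cv2.INTER_CUBIC)
    cv2.imwrite(f"pics/{name}.png",cv2.resize(im[:,:,::-1],(720,400)))
polar(t,.034,"ptop"); polar(s,.034,"pside")
E
python3 sec.py
```

```text
t 11.72 p [ 0.4919 -0.2951  0.1878] F [-0.0193  0.9641 -0.0713] M [-0.0557 -0.0249  0.017 ] open 0.0931 yaw 25.84 z [-0.0282  0.0064 -0.9996]
q [ 0.4595  0.4665 -0.0307  1.9608  0.0293  0.7429 -0.71  ]
tool delta to goal [ 0.1299 -0.3168  0.1246]
turn 1.6395368113900979
```

View pics/tsec.png

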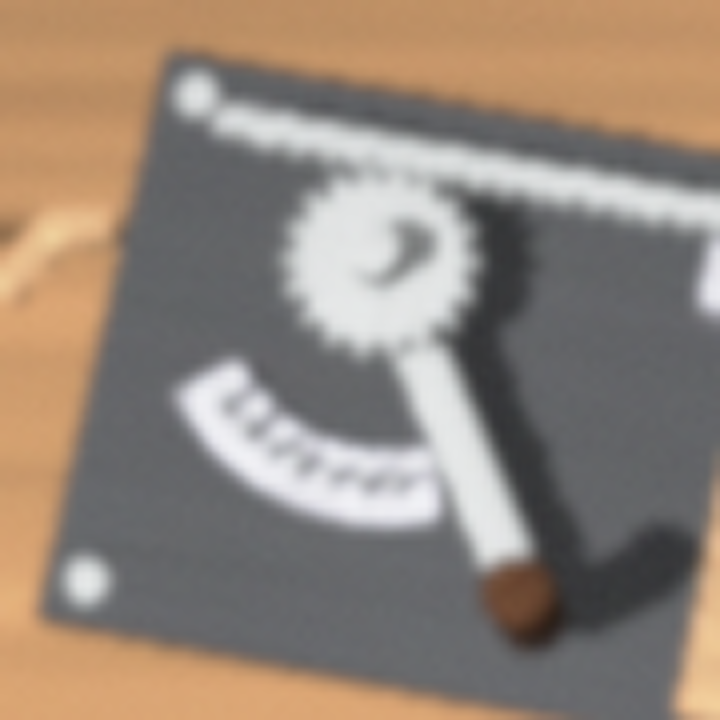

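View pics/ssec.png

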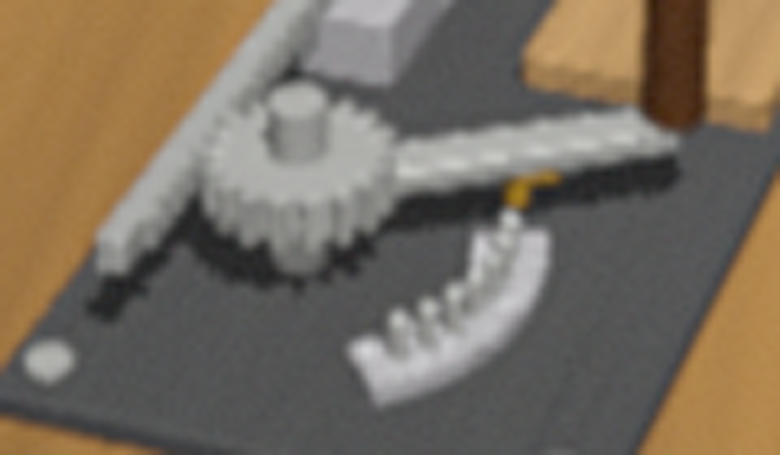

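View pics/ptop.png

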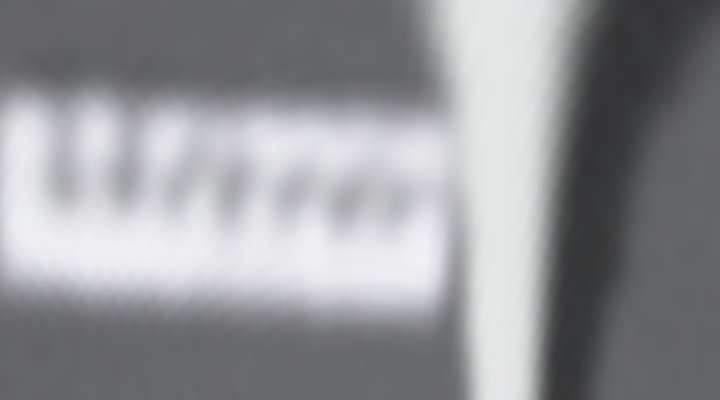

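View pics/pside.png

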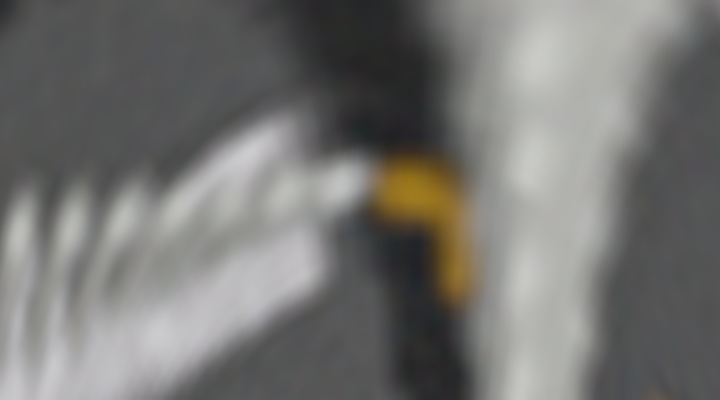

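View pics/smal.png

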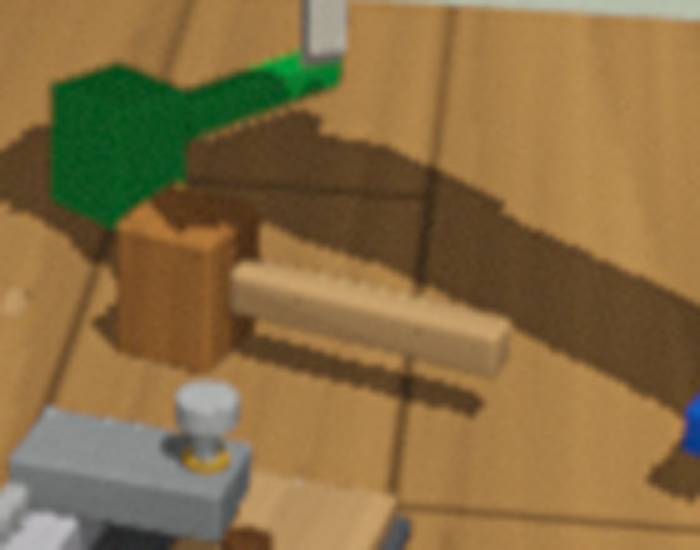

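The mallet stands on its face and is clear of the jig. The side crop shows the pins along the arc and the brass catch at (515,185). I'll refine the pin angles next.

```bash
cat > sec2.py <<'E'
from h import *
np.set_printoptions(precision=4,suppress=True)
fs=[cam("side") for _ in range(6)]; s=dict(fs[0]); s["image"]=np.mean([f["image"] for f in fs],0).astype(np.uint8)
t=cam("top"); t["image"]=np.load("top_avg.npy")
im=cv2.resize(s["image"][305:340,275:315,::-1],None,fx=18,fy=16,interpolation=cv2.INTER_CUBIC)
piv=np.array([.5785,.0973])
# overlay predicted pin tops for pin4 angle hypotheses, side
def pins(a4,z): 
    a=np.radians(a4)+.16*(4-np.arange(1,8)); return np.c_[piv[0]+.065*np.cos(a),piv[1]+.065*np.sin(a),np.full(7,z)]
for a4,col in((152,(0,0,255)),(155,(0,255,0)),(158,(255,0,0))):
    for i,(u,v) in enumerate(proj(s,pins(a4,.034))):
        cv2.circle(im,(int((u-275+.5)*18),int((v-305+.5)*16)),5,col,1)
cv2.imwrite("pics/ss2.png",im)
im=cv2.resize(t["image"][208:240,235:280,::-1],None,fx=17,fy=17,interpolation=cv2.INTER_CUBIC)
for a4,col in((152,(0,0,255)),(155,(0,255,0)),(158,(255,0,0))):
    for i,(u,v) in enumerate(proj(t,pins(a4,.034))):
        cv2.circle(im,(int((u-235+.5)*17),int((v-208+.5)*17)),5,col,1)
cv2.imwrite("pics/tt2.png",im)
E
python3 sec2.py
```

```text
(no output)
```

View pics/ss2.png

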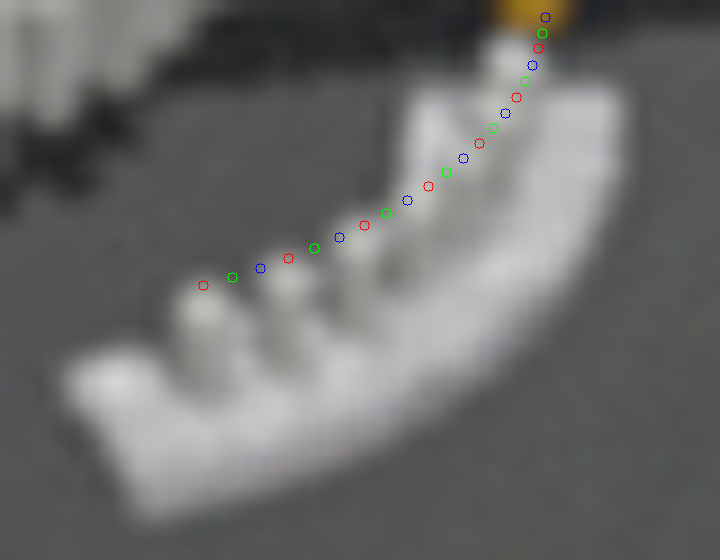

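View pics/tt2.png

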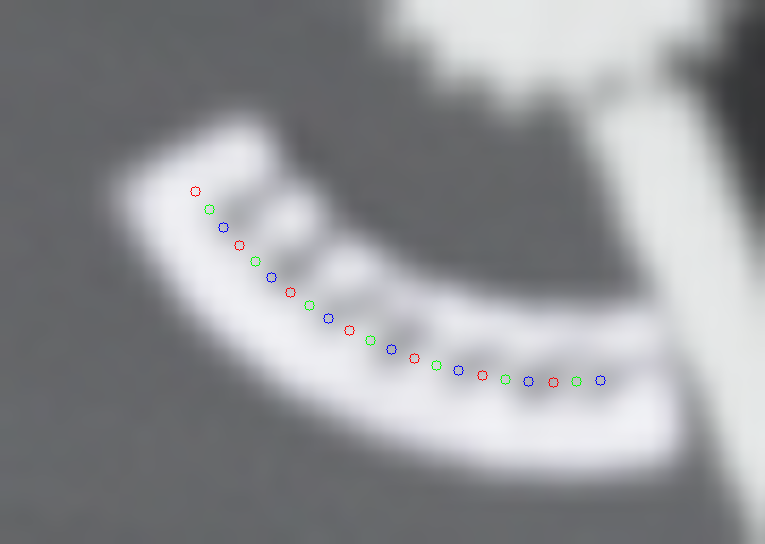

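Request:
servo_tool:
  commands: [-1,0.01,-0.02,0,1.6,-1,0.018,-0.045,0,0,-1,0.022,-0.055,0,0,-1,0.022,-0.055,0,0,-1,0.022,-0.055,0,0,-1,0.016,-0.045,0,0,-1,0.01,-0.022,0,0,-1,0,0,0,0]

```text
time: 13.52
position: [0.4826, 0.0337, 0.1901]
orientation: [0.979, 0.205, -0.011, -0.006]
contact_force: [0.0, 0.0, -0.6]
opening: 0.0928
```

```bash
python3 st.py .4673 .0474 .066 24.2
```

```text
t 13.53 p [0.4826 0.0337 0.1901] F [ 0.0138  0.0107 -0.609 ] M [-0.0012 -0.0341  0.0489] open 0.0928 yaw 23.70 z [-0.0247  0.0062 -0.9997]
q [-0.136   0.3646 -0.0576  2.1508  0.0162  0.6499 -1.3604]
tool delta to goal [-0.006  -0.0168  0.1245]
turn -0.49958873774351886
```

Request:
servo_tool:
  commands: [-1,-0.006,-0.016,0.01,-0.5,-1,0,0,0.03,0,-1,0,0,0.03,0,-1,0,0,0,0]

```text
time: 14.02
position: [0.4662, 0.0442, 0.118]
orientation: [0.978, 0.208, -0.012, -0.005]
contact_force: [-0.1, 0.0, 0.4]
opening: 0.0928
```

```bash
python3 st.py .4673 .0474 .066 24.2
```

```text
t 14.03 p [0.4662 0.0442 0.118 ] F [-0.1066  0.0135  0.4309] M [0.0001 0.0285 0.0334] open 0.0928 yaw 23.99 z [-0.0252  0.0054 -0.9997]
q [-0.1673  0.4689 -0.056   2.2487  0.0335  0.4483 -1.4003]
tool delta to goal [ 0.0034 -0.0017  0.0519]
turn -0.21313968695681496
```

Request:
servo_tool:
  commands: [-1,0.003,-0.001,0.02,0,-1,0,0,0.025,0,-1,0,0,0.006,0,-1,0,0,0,0]

```text
time: 14.52
position: [0.4675, 0.0448, 0.0687]
orientation: [0.979, 0.206, -0.011, -0.005]
contact_force: [0.1, -0.2, 0.9]
opening: 0.0935
```

```bash
python3 st.py .4673 .0474 .066 24.2
python3 - <<'E'
from h import *
s=cam("side"); crop(s,240,190,380,350,3.7,"s9")
E
```

```text
t 14.53 p [0.4675 0.0448 0.0687] F [ 0.0957 -0.2108  0.9073] M [ 0.0114 -0.0466  0.0213] open 0.0935 yaw 23.76 z [-0.0232  0.0053 -0.9997]
q [-0.1774  0.5619 -0.045   2.2811  0.0437  0.3208 -1.4135]
tool delta to goal [ 0.0009 -0.0024  0.0027]
turn -0.4367236251749418
```

View pics/s9.png

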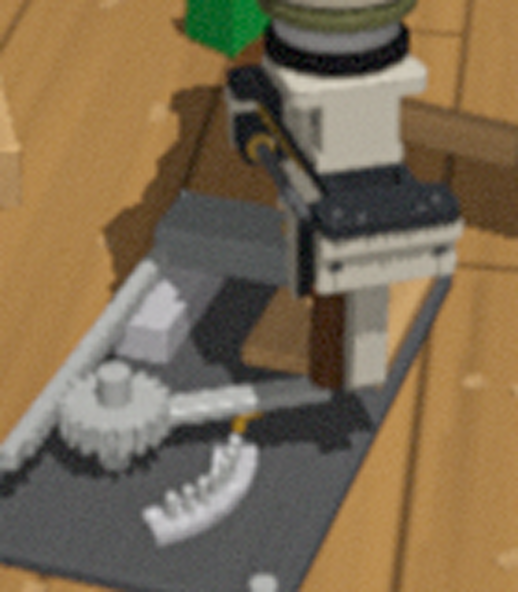

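The knob sits between the fingers. I'll close on it.

Request:
servo_tool:
  commands: [1,0,-0.002,0.001,0,1,0,0,0,0,1,0,0,0,0,1,0,0,0,0,1,0,0,0,0,1,0,0,0,0,1,0,0,0,0,1,0,0,0,0,1,0,0,0,0,1,0,0,0,0]

```text
time: 15.82
position: [0.4664, 0.0498, 0.0699]
orientation: [0.978, 0.208, -0.01, -0.006]
contact_force: [0.0, 0.1, -0.0]
opening: 0.0219
```

```bash
python3 st.py .4673 .0474 .066 24.2
```

```text
t 15.82 p [0.4664 0.0498 0.0699] F [ 0.0379  0.0784 -0.0163] M [-0.4626 -0.1318 -0.0823] open 0.0219 yaw 23.97 z [-0.0215  0.0083 -0.9997]
q [-0.1838  0.5588 -0.0486  2.2831  0.041   0.3197 -1.4168]
tool delta to goal [-0.0001  0.0026  0.0039]
turn -0.22963294228494036
```

```bash
cat > lv.py <<'E'
from h import *
import json,os,sys
np.set_printoptions(precision=4,suppress=True)
s=arm.state(); M=R.from_quat(s["orientation"]).as_matrix(); g=s["position"]-.0188*M[:,2]
L=json.load(open("lv.json")) if os.path.exists("lv.json") else []
L.append([*g,*s["contact_force"]]); json.dump(L,open("lv.json","w"))
piv=np.array([.5765,.0982]); d=g[:2]-piv; th=np.arctan2(d[1],d[0])%(2*np.pi); a=np.radians(203.9)-th
tan=np.array([np.sin(th),-np.cos(th)]); rad=d/np.linalg.norm(d)
yaw=np.degrees(np.arctan2(M[1,0],M[0,0]))
F=s["contact_force"][:2]
print("t %.2f lever %.3f r %.4f  Ftan %.2f Frad %.2f Fz %.2f yaw %.1f (radial yaw %.1f) z %.4f open %.4f q7 %.2f"%(s["time"],a,np.linalg.norm(d),F@tan,F@rad,s["contact_force"][2],yaw,np.degrees(th)-180,g[2],s["opening"],s["joints"][6]), "tilt",M[:2,2])
if len(sys.argv)>1:
    b=float(sys.argv[1]); th2=np.radians(203.9)-b; goal=np.array([*(piv+.12*np.array([np.cos(th2),np.sin(th2)])),.087]); print("to goal tool",M.T@(goal-g),"turn",yaw-(np.degrees(th2)-180))
E
python3 lv.py 0.1
```

```text
t 15.82 lever 0.000 r 0.1199  Ftan 0.06 Frad -0.07 Fz -0.02 yaw 24.0 (radial yaw 23.9) z 0.0887 open 0.0219 q7 -1.42 tilt [-0.0215  0.0083]
to goal tool [ 0.0006 -0.0119  0.0019] turn 5.7999450090232685
```

Request:
servo_tool:
  commands: [1,0,-0.005,0,2,1,0,-0.006,0,3]

```text
time: 16.08
position: [0.4632, 0.0581, 0.0699]
orientation: [0.987, 0.161, -0.009, -0.005]
contact_force: [1.1, -2.9, -3.6]
opening: 0.0215
```

```bash
python3 lv.py 0.2
```

```text
t 16.07 lever 0.075 r 0.1199  Ftan -3.09 Frad -0.05 Fz -3.59 yaw 18.6 (radial yaw 19.6) z 0.0887 open 0.0215 q7 -1.49 tilt [-0.0198  0.0068]
to goal tool [ 0.0006 -0.0149  0.0019] turn 6.115015800108857
```

Request:
servo_tool:
  commands: [1,0,-0.007,0,3,1,0,-0.007,0,3]

```text
time: 16.32
position: [0.4594, 0.071, 0.0699]
orientation: [0.994, 0.106, -0.009, -0.004]
contact_force: [-1.5, -2.9, 1.2]
opening: 0.0214
```

```bash
python3 lv.py 0.3
```

```text
t 16.32 lever 0.187 r 0.1199  Ftan -2.50 Frad 2.12 Fz 1.17 yaw 12.2 (radial yaw 13.2) z 0.0887 open 0.0214 q7 -1.58 tilt [-0.0189  0.0058]
to goal tool [ 0.0004 -0.0135  0.0019] turn 5.479236608873704
```

Request:
servo_tool:
  commands: [1,0,-0.006,0,3,1,0,-0.005,0,2.5]

```text
time: 16.58
position: [0.4572, 0.0813, 0.07]
orientation: [0.998, 0.055, -0.009, -0.003]
contact_force: [1.1, -3.5, 0.4]
opening: 0.0214
```

```bash
python3 lv.py 0.36
python3 - <<'E'
from h import *
s=cam("side"); crop(s,245,200,375,350,4,"s10")
E
python3 lv.py
```

```text
t 16.57 lever 0.275 r 0.1202  Ftan -3.60 Frad -0.64 Fz 0.35 yaw 6.3 (radial yaw 8.1) z 0.0888 open 0.0214 q7 -1.65 tilt [-0.0189  0.0045]
to goal tool [ 0.0003 -0.0102  0.0018] turn 3.064442682305174
t 16.62 lever 0.280 r 0.1202  Ftan -3.76 Frad -0.20 Fz 1.80 yaw 6.3 (radial yaw 7.8) z 0.0887 open 0.0215 q7 -1.65 tilt [-0.019   0.0048]
```

View pics/s10.png

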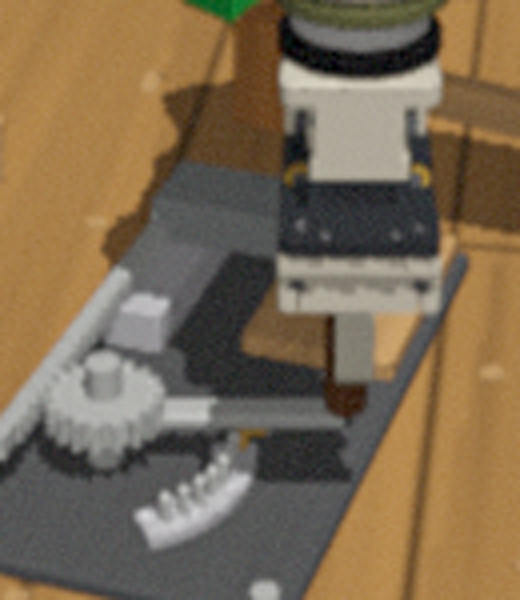

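Request:
servo_tool:
  commands: [1,0,-0.004,0,1]

```text
time: 16.75
position: [0.4567, 0.085, 0.07]
orientation: [0.999, 0.045, -0.009, -0.002]
contact_force: [2.7, -12.1, 0.3]
opening: 0.0211
```

```bash
python3 lv.py
```

```text
t 16.75 lever 0.307 r 0.1202  Ftan -12.36 Frad -1.30 Fz 0.32 yaw 5.1 (radial yaw 6.3) z 0.0888 open 0.0211 q7 -1.67 tilt [-0.0189  0.0039]
```

Request:
servo_tool:
  commands: [1,0,-0.004,0,1.5]

```text
time: 16.88
position: [0.4565, 0.0867, 0.0699]
orientation: [1.0, 0.03, -0.009, -0.001]
contact_force: [3.7, -15.6, -0.3]
opening: 0.0214
```

```bash
python3 lv.py
```

```text
t 16.88 lever 0.321 r 0.1202  Ftan -15.90 Frad -2.22 Fz -0.29 yaw 3.4 (radial yaw 5.5) z 0.0887 open 0.0214 q7 -1.69 tilt [-0.0187  0.0016]
```

Request:
servo_tool:
  commands: [1,0,-0.004,0,1.5]

```text
time: 17.0
position: [0.4565, 0.0889, 0.0699]
orientation: [1.0, 0.015, -0.009, -0.0]
contact_force: [1.3, -9.1, -0.8]
opening: 0.0214
```

```bash
python3 lv.py
```

```text
t 17.00 lever 0.340 r 0.1200  Ftan -9.14 Frad -0.55 Fz -0.85 yaw 1.7 (radial yaw 4.4) z 0.0887 open 0.0214 q7 -1.71 tilt [-0.0185 -0.    ]
```

Request:
servo_tool:
  commands: [1,0,-0.004,0,0.5]

```text
time: 17.12
position: [0.4564, 0.0916, 0.0699]
orientation: [1.0, 0.009, -0.009, 0.001]
contact_force: [0.8, -9.9, 2.0]
opening: 0.0216
```

```bash
python3 lv.py
```

```text
t 17.12 lever 0.362 r 0.1200  Ftan -9.97 Frad -0.24 Fz 2.02 yaw 1.1 (radial yaw 3.2) z 0.0887 open 0.0216 q7 -1.73 tilt [-0.0187 -0.0013]
```

Request:
servo_tool:
  commands: [1,0,-0.004,0,1.5]

```text
time: 17.25
position: [0.4562, 0.0942, 0.0699]
orientation: [1.0, -0.005, -0.009, 0.001]
contact_force: [0.7, -6.9, 1.7]
opening: 0.0216
```

```bash
python3 lv.py
```

```text
t 17.25 lever 0.384 r 0.1200  Ftan -6.89 Frad -0.49 Fz 1.66 yaw -0.6 (radial yaw 1.9) z 0.0887 open 0.0216 q7 -1.75 tilt [-0.0189 -0.0025]
```

Request:
servo_tool:
  commands: [1,0,-0.004,0,1.5]

```text
time: 17.38
position: [0.4561, 0.0972, 0.0699]
orientation: [1.0, -0.02, -0.01, 0.002]
contact_force: [-0.2, -5.6, 1.1]
opening: 0.0214
```

```bash
python3 lv.py
```

```text
t 17.38 lever 0.410 r 0.1200  Ftan -5.62 Frad 0.23 Fz 1.06 yaw -2.2 (radial yaw 0.4) z 0.0887 open 0.0214 q7 -1.77 tilt [-0.0191 -0.0033]
```

Request:
servo_tool:
  commands: [1,0,-0.004,0,1.5]

```text
time: 17.5
position: [0.4562, 0.1006, 0.0699]
orientation: [0.999, -0.034, -0.01, 0.002]
contact_force: [-0.4, -3.8, 1.1]
opening: 0.0214
```

```bash
python3 lv.py;python3 - <<'E'
from h import *
s=cam("side"); crop(s,265,295,325,345,10,"s11")
E
```

```text
t 17.50 lever 0.438 r 0.1200  Ftan -3.79 Frad 0.29 Fz 1.10 yaw -3.9 (radial yaw -1.2) z 0.0887 open 0.0214 q7 -1.79 tilt [-0.0193 -0.0038]
```

View pics/s11.png

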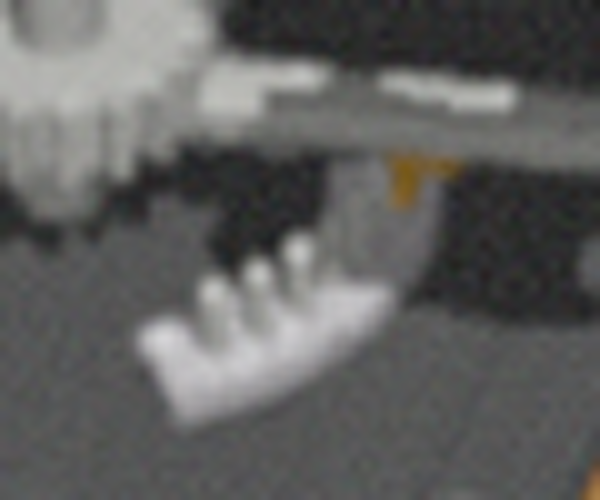

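Brass catch at (405,185) in the crop, past pin 1. Next is pin 2.

Request:
servo_tool:
  commands: [1,0,-0.004,0,1]

```text
time: 17.68
position: [0.4563, 0.1045, 0.0699]
orientation: [0.999, -0.044, -0.01, 0.003]
contact_force: [1.3, -11.7, 2.4]
opening: 0.0214
```

```bash
python3 lv.py
```

```text
t 17.68 lever 0.470 r 0.1200  Ftan -11.59 Frad -1.89 Fz 2.36 yaw -5.0 (radial yaw -3.0) z 0.0887 open 0.0214 q7 -1.81 tilt [-0.0197 -0.0041]
```

Request:
servo_tool:
  commands: [1,0,-0.004,0,1]

```text
time: 17.8
position: [0.4563, 0.1061, 0.0698]
orientation: [0.998, -0.054, -0.01, 0.004]
contact_force: [1.7, -16.5, 0.8]
opening: 0.0215
```

```bash
python3 lv.py
```

```text
t 17.80 lever 0.484 r 0.1200  Ftan -16.34 Frad -2.82 Fz 0.81 yaw -6.2 (radial yaw -3.8) z 0.0886 open 0.0215 q7 -1.83 tilt [-0.0203 -0.0064]
```

Request:
servo_tool:
  commands: [1,0,-0.004,0,1]

```text
time: 17.92
position: [0.4565, 0.1075, 0.0697]
orientation: [0.998, -0.065, -0.01, 0.005]
contact_force: [0.6, -12.1, 3.6]
opening: 0.0214
```

```bash
python3 lv.py
```

```text
t 17.93 lever 0.496 r 0.1200  Ftan -11.97 Frad -1.58 Fz 3.60 yaw -7.4 (radial yaw -4.5) z 0.0885 open 0.0214 q7 -1.84 tilt [-0.0209 -0.0087]
```

Request:
servo_tool:
  commands: [1,0,-0.004,0,1]

```text
time: 18.05
position: [0.4567, 0.1098, 0.0697]
orientation: [0.997, -0.075, -0.01, 0.006]
contact_force: [-0.5, -8.4, 4.2]
opening: 0.0214
```

```bash
python3 lv.py
```

```text
t 18.05 lever 0.516 r 0.1200  Ftan -8.37 Frad -0.33 Fz 4.20 yaw -8.6 (radial yaw -5.6) z 0.0885 open 0.0214 q7 -1.86 tilt [-0.0216 -0.0102]
```

Request:
servo_tool:
  commands: [1,0,-0.004,0,1]

```text
time: 18.18
position: [0.4569, 0.1124, 0.0697]
orientation: [0.996, -0.085, -0.011, 0.007]
contact_force: [0.1, -9.6, 3.4]
opening: 0.0215
```

```bash
python3 lv.py
```

```text
t 18.18 lever 0.537 r 0.1200  Ftan -9.51 Frad -1.30 Fz 3.35 yaw -9.8 (radial yaw -6.9) z 0.0885 open 0.0215 q7 -1.88 tilt [-0.0223 -0.0115]
```

Request:
servo_tool:
  commands: [1,0,-0.004,0,1]

```text
time: 18.3
position: [0.4573, 0.1151, 0.0698]
orientation: [0.995, -0.095, -0.011, 0.007]
contact_force: [-0.4, -7.9, 2.6]
opening: 0.0214
```

```bash
python3 lv.py .6
```

```text
t 18.30 lever 0.561 r 0.1200  Ftan -7.90 Frad -0.75 Fz 2.61 yaw -10.9 (radial yaw -8.2) z 0.0885 open 0.0214 q7 -1.89 tilt [-0.0229 -0.0125]
to goal tool [-0.     -0.0048  0.0015] turn -0.41758688315872305
```

Request:
servo_tool:
  commands: [1,0,-0.004,0,0.5,1,0,-0.0045,0,1,1,0,-0.0045,0,1]

```text
time: 18.68
position: [0.4586, 0.1241, 0.0697]
orientation: [0.993, -0.121, -0.012, 0.009]
contact_force: [-0.9, -13.9, 3.9]
opening: 0.0217
```

```bash
python3 lv.py
```

```text
t 18.68 lever 0.636 r 0.1203  Ftan -13.78 Frad -2.16 Fz 3.93 yaw -13.9 (radial yaw -12.6) z 0.0885 open 0.0217 q7 -1.94 tilt [-0.0251 -0.0156]
```

Request:
servo_tool:
  commands: [1,0,-0.0045,0,1]

```text
time: 18.8
position: [0.4589, 0.1256, 0.0696]
orientation: [0.991, -0.132, -0.012, 0.011]
contact_force: [-0.4, -18.9, 7.0]
opening: 0.0217
```

```bash
python3 lv.py
```

```text
t 18.80 lever 0.649 r 0.1204  Ftan -18.50 Frad -3.97 Fz 6.95 yaw -15.1 (radial yaw -13.3) z 0.0884 open 0.0217 q7 -1.96 tilt [-0.0266 -0.0183]
```

Request:
servo_tool:
  commands: [1,0,-0.0045,0,1]

```text
time: 18.92
position: [0.4592, 0.1268, 0.0696]
orientation: [0.99, -0.142, -0.012, 0.012]
contact_force: [-0.6, -13.3, 5.6]
opening: 0.0223
```

```bash
python3 lv.py
```

```text
t 18.93 lever 0.661 r 0.1203  Ftan -13.06 Frad -2.65 Fz 5.62 yaw -16.4 (radial yaw -13.9) z 0.0884 open 0.0223 q7 -1.97 tilt [-0.0282 -0.0211]
```

Request:
servo_tool:
  commands: [1,0,-0.0045,0,1]

```text
time: 19.05
position: [0.4598, 0.1292, 0.0696]
orientation: [0.988, -0.152, -0.013, 0.013]
contact_force: [-1.6, -9.5, 7.1]
opening: 0.022
```

```bash
python3 lv.py
```

```text
t 19.05 lever 0.681 r 0.1203  Ftan -9.57 Frad -0.97 Fz 7.06 yaw -17.6 (radial yaw -15.1) z 0.0883 open 0.0220 q7 -1.99 tilt [-0.0294 -0.0228]
```

Request:
servo_tool:
  commands: [1,0,-0.0045,0,1]

```text
time: 19.18
position: [0.4605, 0.1321, 0.0696]
orientation: [0.987, -0.162, -0.013, 0.014]
contact_force: [-1.3, -9.1, 5.5]
opening: 0.0216
```

```bash
python3 lv.py .73
```

```text
t 19.18 lever 0.706 r 0.1204  Ftan -9.13 Frad -1.39 Fz 5.46 yaw -18.7 (radial yaw -16.6) z 0.0884 open 0.0216 q7 -2.01 tilt [-0.0305 -0.0239]
to goal tool [ 0.0004 -0.0029  0.0013] turn -0.7714040074995161
```

Request:
servo_tool:
  commands: [1,0,-0.0045,0,0.5,1,0,-0.0045,0,1]

```text
time: 19.42
position: [0.4624, 0.1381, 0.0696]
orientation: [0.984, -0.178, -0.014, 0.016]
contact_force: [-1.0, -9.4, 5.7]
opening: 0.022
```

```bash
python3 lv.py
```

```text
t 19.43 lever 0.759 r 0.1205  Ftan -9.18 Frad -2.26 Fz 5.66 yaw -20.5 (radial yaw -19.6) z 0.0884 open 0.0220 q7 -2.04 tilt [-0.0322 -0.0258]
```

Request:
servo_tool:
  commands: [1,0,-0.0045,0,1]

```text
time: 19.55
position: [0.4633, 0.1412, 0.0696]
orientation: [0.982, -0.188, -0.014, 0.016]
contact_force: [-1.5, -7.1, 3.3]
opening: 0.0221
```

```bash
python3 lv.py
```

```text
t 19.55 lever 0.786 r 0.1207  Ftan -7.14 Frad -1.10 Fz 3.28 yaw -21.7 (radial yaw -21.1) z 0.0883 open 0.0221 q7 -2.05 tilt [-0.0332 -0.0266]
```

Request:
servo_tool:
  commands: [1,0,-0.0045,0,1]

```text
time: 19.68
position: [0.464, 0.1433, 0.0695]
orientation: [0.98, -0.198, -0.014, 0.017]
contact_force: [-2.1, -16.6, 7.4]
opening: 0.0221
```

```bash
python3 lv.py
```

```text
t 19.68 lever 0.804 r 0.1208  Ftan -16.14 Frad -4.31 Fz 7.38 yaw -22.9 (radial yaw -22.2) z 0.0882 open 0.0221 q7 -2.07 tilt [-0.035  -0.0285]
```

Request:
servo_tool:
  commands: [1,0,-0.0045,0,1]

```text
time: 19.8
position: [0.4644, 0.1444, 0.0694]
orientation: [0.978, -0.208, -0.015, 0.019]
contact_force: [-2.3, -18.9, 6.9]
opening: 0.0222
```

```bash
python3 lv.py .9
```

```text
t 19.80 lever 0.815 r 0.1208  Ftan -18.35 Frad -5.19 Fz 6.88 yaw -24.1 (radial yaw -22.8) z 0.0882 open 0.0222 q7 -2.09 tilt [-0.0374 -0.0314]
to goal tool [ 0.001  -0.0103  0.0007] turn 3.5953107595388083
```

Request:
servo_tool:
  commands: [1,0.0003,-0.0045,0,0.8]

```text
time: 19.92
position: [0.4649, 0.1451, 0.0693]
orientation: [0.976, -0.217, -0.016, 0.021]
contact_force: [-4.4, -13.4, 7.8]
opening: 0.0224
```

```bash
python3 lv.py
```

```text
t 19.93 lever 0.823 r 0.1206  Ftan -14.02 Frad -1.26 Fz 7.81 yaw -25.1 (radial yaw -23.2) z 0.0881 open 0.0224 q7 -2.10 tilt [-0.0404 -0.0344]
```

Request:
servo_tool:
  commands: [1,0.0003,-0.0045,0,0.8]

```text
time: 20.05
position: [0.4655, 0.1466, 0.0693]
orientation: [0.974, -0.225, -0.017, 0.023]
contact_force: [-4.3, -11.3, 10.9]
opening: 0.0225
```

```bash
python3 lv.py
```

```text
t 20.05 lever 0.836 r 0.1207  Ftan -12.07 Frad -0.63 Fz 10.94 yaw -26.1 (radial yaw -24.0) z 0.0881 open 0.0225 q7 -2.12 tilt [-0.0433 -0.0365]
```

Request:
servo_tool:
  commands: [1,0.0003,-0.004,0,0.8]

```text
time: 20.18
position: [0.4663, 0.1486, 0.0693]
orientation: [0.972, -0.233, -0.018, 0.024]
contact_force: [-4.8, -8.8, 8.4]
opening: 0.0223
```

```bash
python3 lv.py .905
python3 - <<'E'
from h import *
s=cam("side"); crop(s,255,285,325,345,10,"s12")
E
python3 lv.py .905
```

```text
t 20.18 lever 0.854 r 0.1207  Ftan -10.01 Frad 0.63 Fz 8.45 yaw -27.0 (radial yaw -25.1) z 0.0881 open 0.0223 q7 -2.13 tilt [-0.0453 -0.0377]
to goal tool [ 0.0006 -0.0061  0.0007] turn 0.9447136072467579
t 20.23 lever 0.857 r 0.1207  Ftan -8.37 Frad -0.54 Fz 9.89 yaw -27.0 (radial yaw -25.2) z 0.0881 open 0.0224 q7 -2.13 tilt [-0.0454 -0.0376]
to goal tool [ 0.0006 -0.0059  0.0008] turn 0.9082046824676269
```

View pics/s12.png

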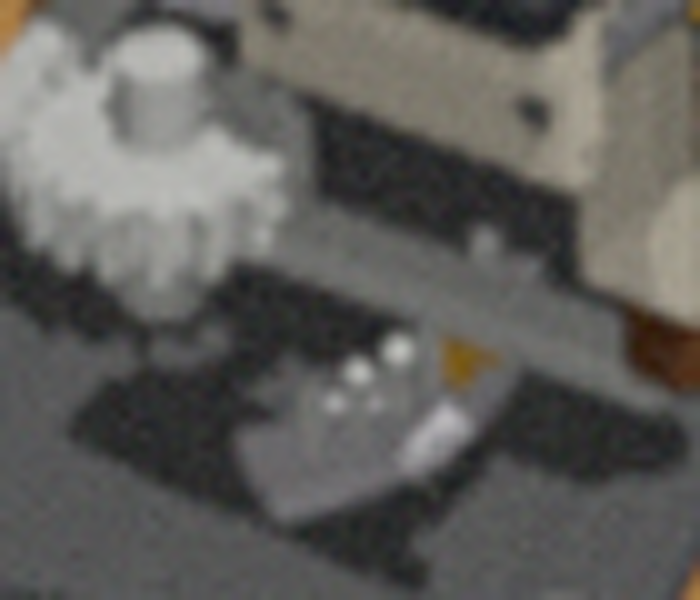

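Three bright pin tops, which should be 5 to 7, are left ahead of the catch, which is at (460,360). I'll go a little further to clear pin 4.

Request:
servo_tool:
  commands: [1,0.0003,-0.0045,0,0.2]

```text
time: 20.35
position: [0.4674, 0.1509, 0.0693]
orientation: [0.971, -0.236, -0.019, 0.025]
contact_force: [-5.0, -9.3, 9.8]
opening: 0.0222
```

```bash
python3 lv.py
```

```text
t 20.35 lever 0.875 r 0.1207  Ftan -10.55 Frad 0.38 Fz 9.77 yaw -27.4 (radial yaw -26.3) z 0.0881 open 0.0222 q7 -2.14 tilt [-0.0477 -0.039 ]
```

Request:
servo_tool:
  commands: [1,0.0003,-0.004,0,0.3]

```text
time: 20.48
position: [0.4681, 0.1526, 0.0693]
orientation: [0.97, -0.24, -0.019, 0.026]
contact_force: [-4.0, -9.2, 9.5]
opening: 0.0224
```

```bash
python3 lv.py .905
python3 - <<'E'
from h import *
fs=[cam("side") for _ in range(3)]; s=dict(fs[0]); s["image"]=np.mean([f["image"] for f in fs],0).astype(np.uint8); crop(s,255,285,325,345,10,"s13"); np.save("s13.npy",s["image"])
E
python3 lv.py .905
```

```text
t 20.48 lever 0.891 r 0.1208  Ftan -10.03 Frad -0.69 Fz 9.54 yaw -27.9 (radial yaw -27.2) z 0.0881 open 0.0224 q7 -2.15 tilt [-0.05   -0.0403]
to goal tool [ 0.0008 -0.0017  0.001 ] turn 0.08741620710927833
t 20.62 lever 0.896 r 0.1210  Ftan -8.32 Frad 0.29 Fz 7.14 yaw -27.8 (radial yaw -27.4) z 0.0880 open 0.0226 q7 -2.15 tilt [-0.0498 -0.0399]
to goal tool [ 0.001  -0.0012  0.0009] turn 0.16512769522871906
```

View pics/s13.png

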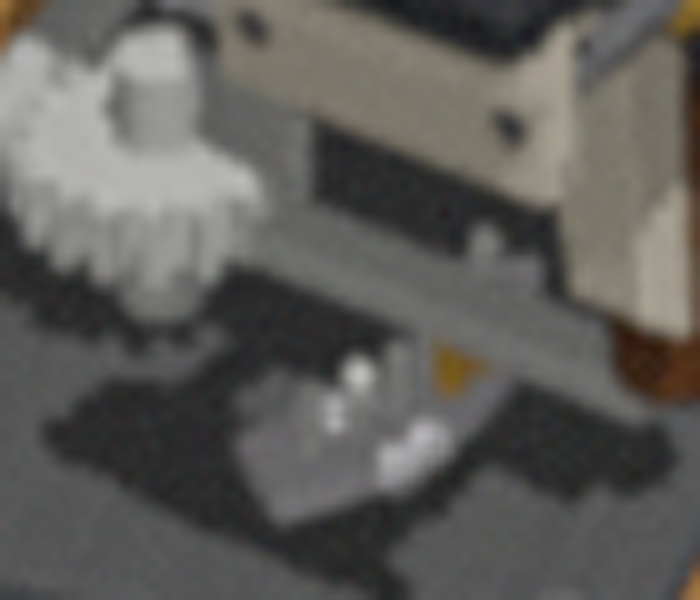

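```bash
python3 - <<'E'
from h import *
np.set_printoptions(precision=3,suppress=True)
s=cam("side"); 
piv=np.array([.5765,.0982])
pt=lambda a,r,z: [piv[0]+r*np.cos(a),piv[1]+r*np.sin(a),z]
c=np.load("s13.npy"); h=cv2.cvtColor(c,cv2.COLOR_RGB2HSV)
m=(h[...,1]>140)&(h[...,0]>15)&(h[...,0]<30); m[:310]=0;m[335:]=0;m[:,:290]=0;m[:,310:]=0
print("catch px",np.argwhere(m)[:,::-1].mean(0),m.sum(), np.argwhere(m)[:,::-1].min(0),np.argwhere(m)[:,::-1].max(0))
th0=np.radians(203.9)
for a in(0,.438,.857,.896,.93): print("catch",a,proj(s,[pt(th0-a,.069,z) for z in(.020,.026,.032)]).ravel())
obs=np.array([[285.9,323.2],[290.4,321.5],[294.6,319.0],[297.8,317.3]])
for a4 in(.84,.855,.87,.885,.9):
    P=proj(s,[pt(th0-(a4+.16*k),.065,.033) for k in(3,2,1,0)]); d=obs-P
    print(a4,"bias",d.mean(0),"resid",(d-d.mean(0)).ravel())
E
python3 lv.py
```

```text
catch px [299.778 321.667] 9 [299 320] [301 323]
catch 0 [306.419 305.319 306.439 302.91  306.459 300.487]
catch 0.438 [307.24  314.059 307.263 311.618 307.286 309.163]
catch 0.857 [301.897 322.195 301.906 319.723 301.914 317.238]
catch 0.896 [301.107 322.885 301.113 320.411 301.12  317.923]
catch 0.93 [300.38  323.473 300.385 320.996 300.39  318.506]
0.84 bias [-2.781  0.888] resid [-0.081 -0.208 -0.113 -0.047  0.134 -0.302  0.06   0.558]
0.855 bias [-2.413  0.683] resid [ 0.002 -0.156 -0.079 -0.034  0.109 -0.322 -0.032  0.512]
0.87 bias [-2.04   0.481] resid [ 0.083 -0.102 -0.045 -0.02   0.085 -0.342 -0.123  0.464]
0.885 bias [-1.662  0.282] resid [ 0.162 -0.048 -0.011 -0.006  0.061 -0.362 -0.212  0.416]
0.9 bias [-1.278  0.087] resid [ 0.24   0.007  0.022  0.008  0.038 -0.383 -0.301  0.368]
t 20.68 lever 0.896 r 0.1210  Ftan -8.69 Frad 1.46 Fz 7.96 yaw -27.8 (radial yaw -27.4) z 0.0880 open 0.0232 q7 -2.15 tilt [-0.0498 -0.0399]
```

Request:
servo_tool:
  commands: [1,0.0005,-0.0035,0,0]

```text
time: 20.8
position: [0.4688, 0.1546, 0.0692]
orientation: [0.97, -0.241, -0.02, 0.026]
contact_force: [-4.2, -7.6, 9.0]
opening: 0.0227
```

```bash
python3 lv.py .91
python3 - <<'E'
from h import *
for i in range(6): t=cam("top")
crop(t,200,140,480,340,2.8,"tend")
s=cam("side"); cv2.imwrite("pics/send.png",s["image"][:,:,::-1])
E
python3 lv.py .91
```

```text
t 20.80 lever 0.909 r 0.1211  Ftan -8.66 Frad 0.15 Fz 9.02 yaw -27.9 (radial yaw -28.2) z 0.0880 open 0.0227 q7 -2.15 tilt [-0.0522 -0.0409]
to goal tool [ 0.0011 -0.0002  0.001 ] turn 0.31835382266061885
t 21.15 lever 0.913 r 0.1210  Ftan -7.72 Frad 0.85 Fz 8.06 yaw -27.9 (radial yaw -28.4) z 0.0880 open 0.0225 q7 -2.15 tilt [-0.0516 -0.0404]
to goal tool [0.0011 0.0003 0.001 ] turn 0.327812636764385
```

View pics/send.png

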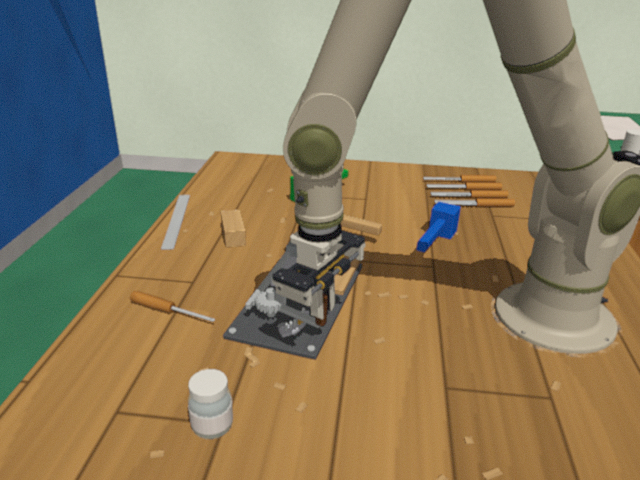

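View pics/tend.png

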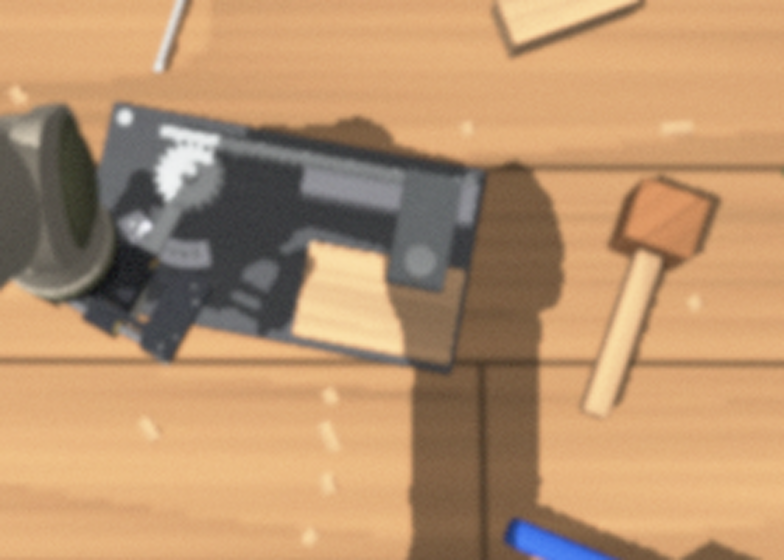

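Steady at a lever angle of about 0.91 rad. The carriage has shifted about 27 mm, which also gives about 0.91 rad, and the mallet stands clear. I'll hand in.

Run:
```python
from h import *
print(arm.sign_off())
```

```text
the job is handed in; nothing more can be done
None
```

The job is handed in at about 21 s of the 72 s allowed, with the fingers still holding the lever just past the fourth click.

- **Punch:** I gripped the wooden mallet and pressed the punch down with its head. The static reading was about 18 N on the punch, far above its 7 N at the bottom. The side picture showed the punch head down at its collar, and the next one showed it back up. The mallet slipped about 7° nose-up in the grip during this.
- **Mallet:** I stood it back close to where it came from. It settled level on its striking face when released, and the last top picture shows it standing clear of the jig.
- **Lever:** I swung the knob clockwise and felt four pin peaks, at about 0.32, 0.48, 0.65 and 0.81 rad. I stopped at about 0.91 rad; over the last 0.35 s the reading only went from 0.909 to 0.913. The punch carriage's shift of about 27 mm also gives about 0.91 rad.
- **Less certain:** I estimate the fourth pin's top at 0.86–0.87 rad. The pictures alone placed it only within about 0.83–0.90, so the count rests mainly on the force peaks. The fifth pin should not be met before about 0.96 rad.
- **Gripper tilt:** The gripper had tilted by nearly 4° at the end, and the vertical force read about 8 N. The grip itself held.

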